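Restock the packing corner: film in its cradle, tape on the turning tree

TASK

Get this packing corner ready for the shift: lay the upright roll of wrapping film on its side in the dispenser cradle, both core ends down in the notches, and hang every new tape roll lying at the right-hand end of the bench on a free arm of the turning tape tree, one to an arm and slid home against the collar; turn the tree by the wing grip on its top to bring free arms round to the front as you need them. Leave the tree turned so that the part-used roll points straight to the front and gets used up first. Leave the other things on the bench where they are.

Things in the scene. Friction and masses are not known exactly. Their poses are not given: they have to be found in the camera images.
- riser: fixed bench riser, a grey board on four thin legs, top 125 mm above the bench, 255 mm deep (x) and 490 mm wide (y), with soft mailers stored under it; origin on the bench under its middle. The tape tree and the film cradle stand on it
- tree_stand: round steel foot (140 mm across, 17 mm high) of the tape tree, fixed on the riser; origin at the centre of its underside, on the tree's upright axis; its -x side is the front, where the packer (and the robot) stands
- tape_tree (a joint): turn of the tree's sleeve about its upright axis, rad, growing anticlockwise from above; at 0 arm 0 (with the part-used roll) points to the front (-x), arm 1 to -y, arm 2 to +x, arm 3 to +y. Turns freely either way (several turns) against a light drag of 0.1 N m and stays where it is left
- tree_grip (a point): middle of the wing grip on top of the tree, 182 mm above the riser: a rounded bar 58 mm long, 14 mm thick, from 166 to 198 mm high, its length in line with arms 0 and 2; pinch it across its thickness to turn the tree. Its axes turn with the tree
- arm0_seat (a point): point on the centre line of arm 0, 38 mm out from the tree's axis; arm 0 is like the others but carries a thin part-used roll (76 mm across) that does not come off; leave it there
- arm1_seat (a point): point on the centre line of arm 1 (free) where the middle of a hung roll's width lies: 38 mm out, 116 mm above the riser. The arm is a straight 10 mm rod from the tree's axis outward and up at 60 degrees to the level; tip (13 mm ball) 59 mm out, 152 mm up. A collar 26 mm across stops a roll's lower face 18 mm below this point. Takes one roll; hung, a roll's centre sags 25 mm under the rod
- arm2_seat (a point): point on the centre line of arm 2 (free) where the middle of a hung roll's width lies: 38 mm out, 116 mm above the riser. The arm is a straight 10 mm rod from the tree's axis outward and up at 60 degrees to the level; tip (13 mm ball) 59 mm out, 152 mm up. A collar 26 mm across stops a roll's lower face 18 mm below this point. Takes one roll; hung, a roll's centre sags 25 mm under the rod
- arm3_seat (a point): point on the centre line of arm 3 (free) where the middle of a hung roll's width lies: 38 mm out, 116 mm above the riser. The arm is a straight 10 mm rod from the tree's axis outward and up at 60 degrees to the level; tip (13 mm ball) 59 mm out, 152 mm up. A collar 26 mm across stops a roll's lower face 18 mm below this point. Takes one roll; hung, a roll's centre sags 25 mm under the rod
- tape_a: new roll of tan tape lying flat on the bench to the right of the riser (some of the three may be absent): a ring 90 mm outside, 60 mm hole, 36 mm wide, wall 15 mm, 0.14 kg; origin at the centre of one flat side, z along its axis, up as it lies
- tape_b: new roll of tan tape lying flat on the bench to the right of the riser (some of the three may be absent): a ring 90 mm outside, 60 mm hole, 36 mm wide, wall 15 mm, 0.14 kg; origin at the centre of one flat side, z along its axis, up as it lies
- tape_c: new roll of tan tape lying flat on the bench to the right of the riser (some of the three may be absent): a ring 90 mm outside, 60 mm hole, 36 mm wide, wall 15 mm, 0.14 kg; origin at the centre of one flat side, z along its axis, up as it lies
- tape_a_centre (a point): centre of roll tape_a, in the middle of its hole, 18 mm along z from the origin
- tape_b_centre (a point): centre of roll tape_b, in the middle of its hole, 18 mm along z from the origin
- tape_c_centre (a point): centre of roll tape_c, in the middle of its hole, 18 mm along z from the origin
- film_roll: roll of wrapping film standing upright on the bench to the left of the riser: grey film 62 mm across and 120 mm long on a cardboard core 38 mm across that stands out 22 mm at both ends, 164 mm in all, 0.3 kg; origin at the centre of the core's lower end, z along the core
- film_centre (a point): middle of the film roll, 82 mm along its z from the origin
- film_cradle: film dispenser cradle fixed on the riser: base plate 120 x 176 x 8 mm with two upright cheeks 6 mm thick, 134 mm clear between them along y, each with an open 90 degree V notch (72 mm wide at the top, 61 mm above the riser, bottom 25 mm above it); origin at the centre of its underside, y from cheek to cheek
- cradle_axis (a point): middle of the line on which the core's axis lies when both core ends rest in the notches, 52 mm above the riser; same axes as the cradle, y along the core
- pens: round pot of pens on the bench, 152 mm high; stays where it is
- terminal: handheld terminal lying flat near the front edge, 149 x 72 x 23 mm; stays where it is
- tags: stack of hang tags near the front edge, 91 x 56 x 19 mm; stays where it is
- cutter: box cutter lying near the front edge of the bench, 172 mm long; stays where it is
- carton: small taped carton, 89 x 120 x 58 mm; stays where it is
Things that resemble listed ones, but are neither listed nor needed, are in the scene too. Leave any black look-alike of the tape_c alone.

How it is judged (in metres and radians):
At the end, for the whole second after the job is handed in: each tape roll hangs on its own free arm, centre within 34 mm of the seat point (25 mm is natural sag); the film roll lies within 8 mm across, 12 mm along, 6 mm in height and 0.1 rad of the cradle axis; arm 0 points within about 34 degrees of the front; the film and tape rolls are at rest ((distance between tape_a_centre and arm1_seat below 0.034 m or distance between tape_a_centre and arm2_seat below 0.034 m or distance between tape_a_centre and arm3_seat below 0.034 m) and (distance between tape_b_centre and arm1_seat below 0.034 m or distance between tape_b_centre and arm2_seat below 0.034 m or distance between tape_b_centre and arm3_seat below 0.034 m) and (distance between tape_c_centre and arm1_seat below 0.034 m or distance between tape_c_centre and arm2_seat below 0.034 m or distance between tape_c_centre and arm3_seat below 0.034 m) and x of film_centre in the frame of cradle_axis between -0.008 and 0.008 m and y of film_centre in the frame of cradle_axis between -0.012 and 0.012 m and z of film_centre in the frame of cradle_axis below 0.006 m and angle between the z axis of film_roll and the y axis of film_cradle, either way round below 0.1 rad and x of arm0_seat in the frame of tree_stand below -0.0315 m and linear speed of film_roll below 0.05 m/s and linear speed of each of tape_a, tape_b, tape_c below 0.08 m/s); the robot touches nothing.
It fails at once if the pen pot, terminal, hang tags, box cutter or carton is pushed more than 50 mm from its place (distance of any of pens, terminal, tags, cutter, carton from where it was at the start of the episode above 0.05 m).
Of tape_a, tape_b, tape_c only 2 to 3 are there at a start; the rules pass over those that are not, and their reading is None.
At some moment in a run one of tape_a, tape_b, tape_c may be knocked a few centimetres aside while the robot is not near it.
It also fails if it takes over 210 s, if anything falls off the work surface, if the arm or the gripper's body presses on something with over 40 N, if the wrist force passes 120 N, or if a joint passes its speed limit or range.

ROBOT

A 6-joint arm with a two-finger parallel gripper is mounted at the origin on a cart in front of the work surface, level with it; the furniture and walls round the work are solid. World frame = base frame: x ahead of the robot, y to its left, z up, the work surface at z = 0. Lengths are in mm, angles in degrees, forces in N, time in s.
With the tool pointing down it reaches from about 350 to 850 mm from the base axis. Payload 8.1 kg.
Tool frame: the origin (TCP) lies midway between the tips of the shut fingers; the grasp point (between the pads) lies hold_point_z behind it (hold_point_z is the distance from the TCP to the grasp point, in mm); z points along the fingers, x is the direction in which the jaws open and shut, and the axes are right-handed (so a half turn about z gives the same grasp; the last joint's range is limited). The gripper opens to 85 mm and grips with 20 to 120 N. Pads are 22 mm wide; open, the fingers measure 114 mm over their backs; the gripper's body (76 mm by 85 mm) begins 54 mm behind the grasp point. The pads swing forward as they close: fully open they stand 13 mm farther back than shut.
Start: joints at [66.669, 7.471, 85.268, -0, 87.261, -4.893], TCP at [189.743, 569.212, 231.292] pointing down, gripper open.
Joint ranges: [-169.43, 169.43], [-51.17, 129.36], [1.28, 143.12], [-76.62, 256.62], [0, 156.53], [-152.29, 152.29]. Speed limits (degrees/s): [136.94, 136.94, 159.86, 180, 180, 180].

INTERFACE

Orientations are given as [roll, pitch, yaw] about the fixed x, y, z axes, in that order (R = Rz(yaw) Ry(pitch) Rx(roll)).
In Python, from bench import * gives the robot as it stands.
- The arm moves only by the shell command python3 -m pendant 'ROWS' [OPENING] [FORCE]. ROWS is JSON, a list that holds one entry, the list of rows, each a list of 4 numbers: the shift along the tool's x, y, z normalised to -1 to 1, where 1 is 0.02 m, then the turn about the tool's z normalised to -1 to 1, where 1 is 0.08 rad. A call has exactly 10 rows; each row shifts and turns the pose as measured when the row begins, along the tool's axes as they then stand; what a row does not reach is not made up. A row lasts 1/12 s, in which the tool goes at most 41.7 mm and 7.16 degrees, less where a joint would pass 70% of its speed; a pose out of reach is approached as far as the arm can. A call with a number of a shift or a turn outside -1 to 1 is refused whole. A call with a gripper value outside its range is refused whole. OPENING is the gripper's target within -1 to 1 (fully open at 1, half-way at 0, shut at -1), set as the call begins (- or left out, the last holds). The fingers move at their own pace and stop on an object; FORCE is the grip in N (left out, the last holds). Time passes only in rows, so rows that do not move let the fingers close, or fill a call up. It gives the time, the measured TCP pose, the force and the opening at its end, in the units of the state.
- sense(): the state, without advancing time (a new reading comes with each control period).
- snapshot(name): name is "side" or "top" or "wrist"; returns the picture (400x640x3 uint8, red, green, blue); there is no depth.
- calibration(name): a dict with "mtx" (3x3 intrinsics, pixels), "world_to_cam" (4x4, takes a point from world to camera coordinates); the wrist camera has in their place "hand_eye" (4x4, takes a point from camera to tool coordinates, whose origin is the TCP and whose axes are the tool frame's). Camera axes: x right, y down, z forward; pixel columns grow to the right and rows downward; lengths in mm; the calibration is good to about 2 mm. A picture is of the moment at which its call begins: read the wrist's pose just before it. calibration takes no time and is no camera call.
- hand_in(): hands the job in, once; it reports no verdict.
The state is a dict: "time": time; "joint_pos": joint angles; "qd": joint speeds; "joint_efforts": joint torques, N m; "tool_pos": TCP position; "tcp_rot": TCP orientation; "ft_force": force on the tool from outside, world axes, zero at the start; "wrist_torque": the same for the moment, N m; "finger_gap": finger opening in mm.
Only numpy, scipy, OpenCV 4.12 (cv2) and the standard library are available. Lean on these libraries where they do the work, as an engineer would, in place of code of your own. Each camera call takes 0.05 s, during which the arm holds its last target.

## Working session

There is one attempt and no reset: what is moved stays moved. The work goes in short steps, Python scripts to look and compute and a shell command to move; the robot and the scene stay as the last step left them, time stands still between calls to the robot, and variables do not carry over. Pictures are saved under pics/ and viewed, and the job is handed in when it is done.

I'll start by looking at the state and the pictures.

```bash
ls; mkdir -p pics
python3 - <<'E'
from bench import *
import cv2
s=sense()
print(s)
for n in ("side","top","wrist"):
    im=snapshot(n); cv2.imwrite(f"pics/{n}0.png",im[:,:,::-1])
    c=calibration(n); print(n,{k:np.round(v,3).tolist() for k,v in c.items()} if 'np' in globals() else c)
E
```

```text
pics
{'time': 0.0, 'joint_pos': array([ 6.66688966e+01,  7.51478207e+00,  8.53312091e+01, -1.42809888e-03,
        8.72604531e+01, -4.89118102e+00]), 'qd': array([-0.03393761,  0.0661658 ,  0.05339154, -0.0191621 ,  0.03567179,
       -0.01062682]), 'joint_efforts': array([ 4.19513774e-03, -5.69382012e+01, -5.00579059e+01,  4.23676611e-04,
        1.40808779e-02, -1.43737770e-05]), 'tool_pos': array([189.53329472, 568.69021208, 230.22932769]), 'tcp_rot': array([-1.79992345e+02,  1.06178227e-01,  7.15601543e+01]), 'ft_force': array([1.28664277, 0.17310921, 0.37439733]), 'wrist_torque': array([-0.03462707,  0.00745138,  0.03027446]), 'finger_gap': 85.45839064385643}
side {'mtx': array([[501.5149669 ,   0.        , 319.3165902 ],
       [  0.        , 501.5149669 , 206.01282796],
       [  0.        ,   0.        ,   1.        ]]), 'world_to_cam': array([[-9.90510487e-01, -1.37232068e-01, -7.50564989e-03,
         5.00475662e+02],
       [-1.15417657e-01,  8.60224039e-01, -4.96682360e-01,
         9.32061020e+01],
       [ 7.46172877e-02, -4.91102801e-01, -8.67899936e-01,
         1.883
[... 446 characters left out ...]
+02],
       [ 1.62249059e-01,  7.89717953e-03, -9.86718236e-01,
         1.34725874e+03],
       [ 0.00000000e+00,  0.00000000e+00,  0.00000000e+00,
         1.00000000e+00]])}
wrist {'mtx': array([[338.80158809,   0.        , 315.23827284],
       [  0.        , 338.80158809, 199.90247823],
       [  0.        ,   0.        ,   1.        ]]), 'hand_eye': array([[ 9.99999747e-01,  2.44309808e-04, -6.67377033e-04,
         8.24524417e-01],
       [-2.13702900e-05,  9.48968166e-01,  3.15371874e-01,
        -8.10549424e+01],
       [ 7.10368001e-04, -3.15371780e-01,  9.48967932e-01,
        -1.42921581e+02],
       [ 0.00000000e+00,  0.00000000e+00,  0.00000000e+00,
         1.00000000e+00]])}
```

View pics/side0.png

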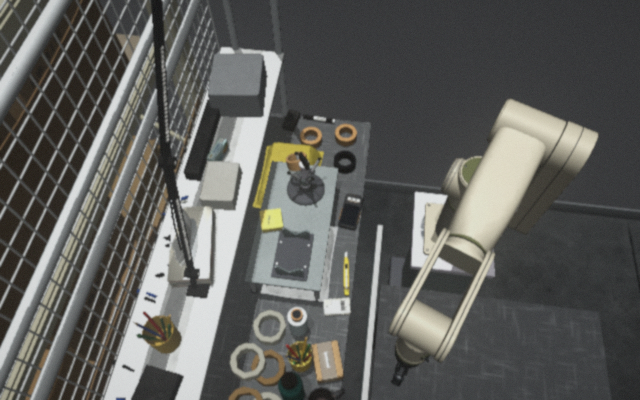

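View pics/top0.png

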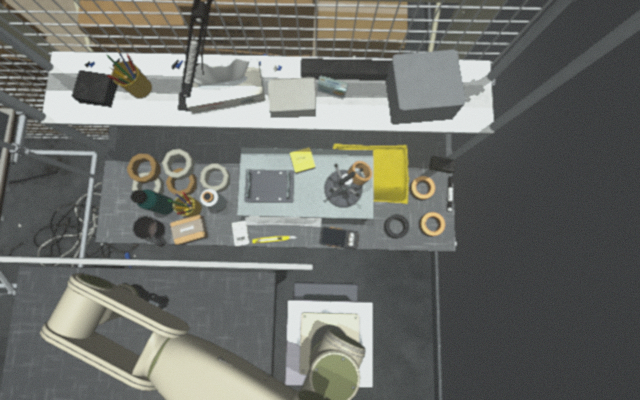

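View pics/wrist0.png

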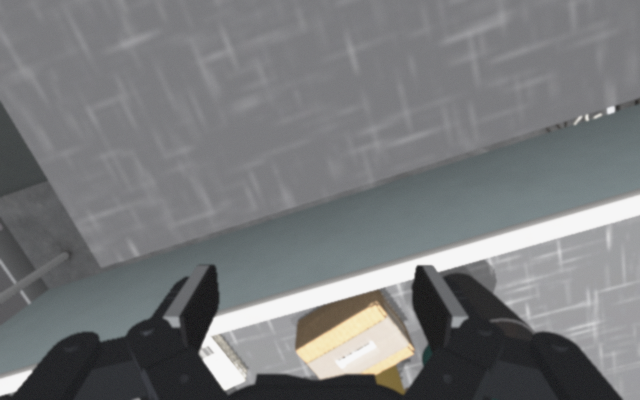

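Run:
```python
import bench,inspect
print([n for n in dir(bench) if not n.startswith('_')])
```

```text
['PlanningError', 'calibration', 'hand_in', 'hold_point_z', 'sense', 'snapshot']
```

```bash
cat > h.py <<'E'
from bench import *
import numpy as np, cv2
from scipy.spatial.transform import Rotation as R
def tpose(s=None):
    s=s or sense(); T=np.eye(4); T[:3,:3]=R.from_euler('xyz',s['tcp_rot'],degrees=True).as_matrix(); T[:3,3]=s['tool_pos']; return T
def cam(n,T=None):
    c=calibration(n); K=np.array(c['mtx'])
    if n=='wrist': W=np.linalg.inv((T if T is not None else tpose())@np.array(c['hand_eye']))
    else: W=np.array(c['world_to_cam'])
    return K,W
def ray(kw,uv):
    K,W=kw; d=np.linalg.inv(K)@np.array([uv[0],uv[1],1.]); Ri=W[:3,:3].T
    return -Ri@W[:3,3], Ri@d
def plane(kw,uv,z):
    o,d=ray(kw,uv); return o+d*(z-o[2])/d[2]
def proj(kw,p):
    K,W=kw; q=K@(W[:3,:3]@np.array(p,float)+W[:3,3]); return q[:2]/q[2]
def tri(kws,uvs):
    A=np.zeros((3,3));b=np.zeros(3);L=[ray(k,u) for k,u in zip(kws,uvs)]
    for o,d in L:
        d=d/np.linalg.norm(d);M=np.eye(3)-np.outer(d,d);A+=M;b+=M@o
    p=np.linalg.solve(A,b)
    return p,[np.linalg.norm((p-o)-d*((p-o)@d)/(d@d)) for o,d in L]
def shot(n,name,crop=None,f=1):
    T=tpose(); im=snapshot(n); np.save(f'pics/{name}.npy',im); np.save(f'pics/{name}_T.npy',T)
    save(im,name,crop,f); return im,cam(n,T)
def save(im,name,crop=None,f=1):
    if crop: u0,v0,u1,v1=crop; im=im[v0:v1,u0:u1]
    cv2.imwrite(f'pics/{name}.png',cv2.resize(im[:,:,::-1],None,fx=f,fy=f,interpolation=cv2.INTER_CUBIC))
E
python3 - <<'E'
from h import *
print(hold_point_z)
s=cv2.imread('pics/side0.png')[:,:,::-1];t=cv2.imread('pics/top0.png')[:,:,::-1]
np.save('pics/side0.npy',s);np.save('pics/top0.npy',t)
save(s,'side0c',(230,100,380,400),2); save(t,'top0c',(95,135,465,260),2)
save(s,'side0t',(250,110,380,230),5); save(t,'top0t',(310,140,460,250),5)
E
```

```text
18.700000000000003
```

View pics/side0t.png

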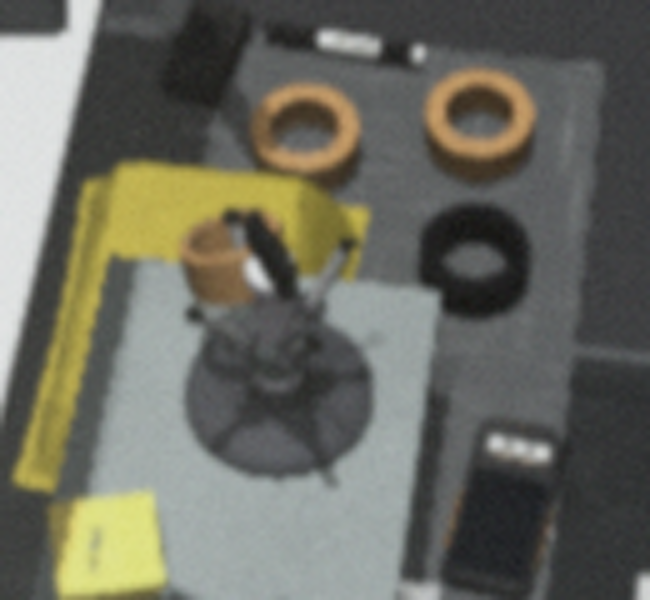

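View pics/top0t.png

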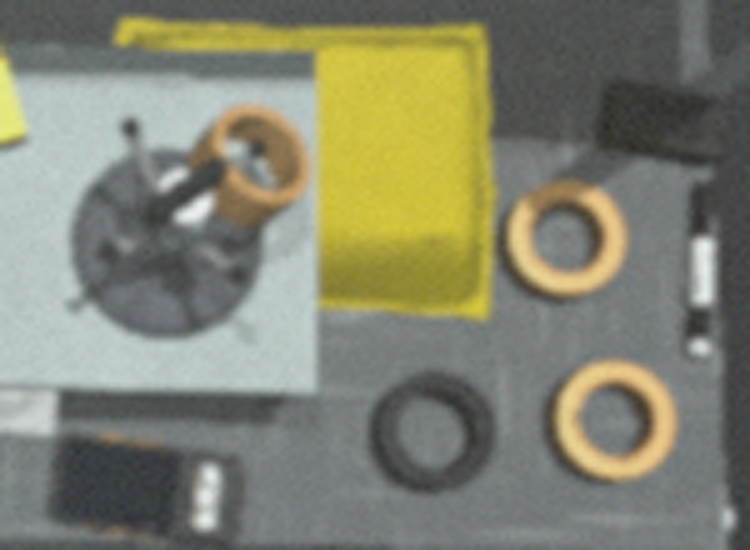

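View pics/top0c.png

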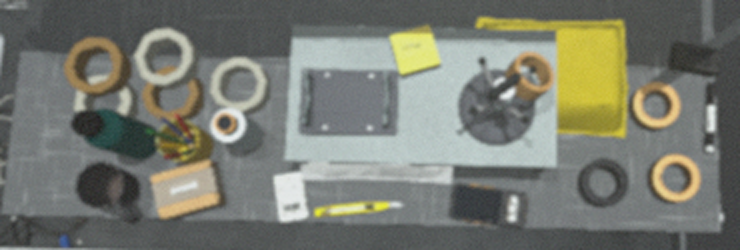

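View pics/side0c.png

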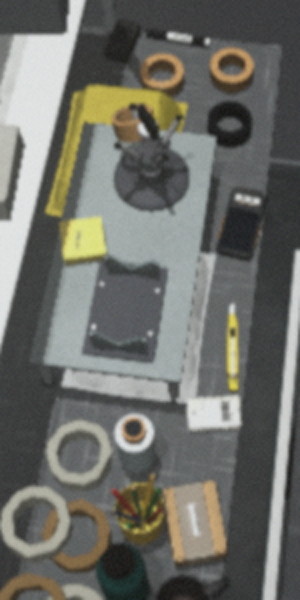

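Candidates for tape: tan rings at top-view px (424,188) and (433,223), which match "tan, right-hand end" and are 90 mm size. The black ring at (396,225) is the look-alike. The tan and white rings at the far left, (143,167) and (180,183), are at the wrong end. The crop confirms two tan rolls at the right, with arm 0 (orange roll) pointing back-right at about (359,173). Next I'll measure.

Run:
```python
from h import *
S=cam('side');Tp=cam('top')
# side0t crop origin (250,110)/5 ; top0t origin (310,140)/5; c crops: side (230,100)/2 top (95,135)/2
st=lambda u,v:(250+u/5-.4,110+v/5-.4); tt=lambda u,v:(310+u/5-.4,140+v/5-.4)
sc=lambda u,v:(230+u/2-.25,100+v/2-.25); tc=lambda u,v:(95+u/2-.25,135+v/2-.25)
def T(n,a,b):
    p,e=tri([Tp,S],[a,b]); print(n,p.round(1),np.round(e,1))
# tape ring tops centre via mask ellipses
for n,kw,im in(('top',Tp,np.load('pics/top0.npy')),('side',S,np.load('pics/side0.npy'))):
    h=cv2.cvtColor(im,cv2.COLOR_RGB2HSV); m=cv2.inRange(h,(8,70,110),(20,255,255))
    c,_=cv2.findContours(m,cv2.RETR_EXTERNAL,cv2.CHAIN_APPROX_NONE)
    for k in c:
        if cv2.contourArea(k)>60:
            e=cv2.fitEllipse(k); print(n,np.round(e[0],1),np.round(e[1],1),cv2.contourArea(k),plane(kw,e[0],36).round(1))
T('film core top',tc(228,124),sc(133,431))
T('grip mid',tt(187,193),st(270,255))
T('stand foot centre(on top)',tt(166,245),st(279,385))
print('foot plane142',plane(Tp,tt(166,245),142),plane(S,st(279,385),142))
T('cradle plate c1 ',tc(302,132),sc(83,352)); T('c2',tc(394,133),sc(153,360));
T('c3',tc(395,73),sc(168,272)); T('c4',tc(303,73),sc(99,264))
T('riser FL',tc(285,160),sc(178,382)); T('riser FR',tc(556,167),sc(214,136));T('riser BL',tc(292,28),sc(40,362))
```

```text
top [188.9 237.6] [ 6.3 39.9] 163.5 [374.5 540.8  36. ]
top [185.8 219.9] [ 4.2 35.1] 100.5 [441.6 558.   36. ]
top [433.5 223.2] [20.4 23.3] 329.5 [ 450.6 -388.    36. ]
top [207.6 196.5] [8.7 9.6] 64.0 [534.2 481.2  36. ]
top [423.8 186.4] [19.5 23.2] 332.5 [ 592.5 -354.7   36. ]
top [180.  182.3] [21.8 25.1] 151.5 [587.7 592.7  36. ]
top [360.1 172. ] [19.9 20.5] 226.5 [ 644.1 -107.9   36. ]
top [141.4 167. ] [26.2 28.5] 582.5 [645.3 749.4  36. ]
top [378.8  35.1] [ 7.  17.9] 85.0 [1230.2 -183.9   36. ]
top [361.6  34.8] [ 6.5 17. ] 77.0 [1230.  -112.5   36. ]
top [343.7  34. ] [ 6.8 18.8] 86.0 [1232.3  -38.    36. ]
top [325.2  34. ] [ 6.7 19.3] 91.5 [1230.6   39.2   36. ]
top [399.8  24.7] [ 7.8 15.8] 83.5 [1279.7 -271.9   36. ]
top [382.5  24.5] [ 7.7 20.1] 105.5 [1278.8 -199.5   36. ]
top [363.   24.1] [ 8.  17.2] 81.5 [1279.4 -118.    36. ]
top [344.4  23.6] [ 7.8 20.2] 111.5 [1280.   -40.3   36. ]
top [325.3  22.9] [ 8.7 18.2] 104.5 [1281.4   39.8   36. ]
top [174.5  19.4] [ 9.8 18.6] 129.0 [1284.9  674.3   36. ]
top [155.7  19.4] [ 9.7 22.3] 151.5 [1283.4  753.2   36. ]
top
[... 682 characters left out ...]
9  36. ]
side [292.8 161.7] [10.9 17.4] 118.5 [ 640.5 -207.3   36. ]
side [310.8 135.2] [17.4 20.6] 278.5 [ 588.7 -347.7   36. ]
side [345.5 132.3] [17.3 21.5] 289.5 [ 448.6 -381.9   36. ]
film core top [516.2 443.7 143.6] [0.1 0.1]
grip mid [560.6 -35.3 302.3] [0.4 0.4]
stand foot centre(on top) [558.6 -34.  140.1] [1.4 1.4]
foot plane142 [556.82938294 -33.64510831 142.        ] [559.71922765 -33.08555464 142.        ]
cradle plate c1  [564.6 318.1 124.5] [56.4 56.4]
c2 [ 549.2  175.8 -230.9] [13.4 13.4]
c3 [551.7 159.4 181.6] [55.7 55.7]
c4 [573.3 269.9 362.3] [11.5 11.5]
riser FL [457.8 344.3 116.7] [0.8 0.8]
riser FR [ 456.6 -143.8  121. ] [1.6 1.6]
riser BL [694.1 343.4 128.8] [5.9 5.9]
```

```bash
python3 -m pendant '[[[0,0,-0.6,1],[0,0,-0.6,1],[0,0,-0.6,1],[0,0,-0.6,1],[0,0,-0.6,1],[0,0,-0.6,1],[0,0,-0.6,1],[0,0,-0.6,1],[0,0,-0.6,1],[0,0,-0.6,1]]]'
```

```text
time: 0.98
tool_pos: [188.2, 565.8, 346.0]
tcp_rot: [179.3, 0.8, 23.7]
ft_force: [-0.2, 0.2, 0.1]
finger_gap: 85.5
```

```bash
python3 -m pendant '[[[0.5,0.2,0,0.95],[0.8,0.2,0,0.95],[0.8,0.3,0,0.95],[1,0.3,0,0.95],[1,0.4,0,0.95],[1,0.5,0,0],[1,0.6,0,0],[1,0.6,0,0],[1,0.6,0,0],[1,0.5,0,0]]]'; python3 -m pendant '[[[1,0.1,0,0],[1,0.1,0,0],[1,0,0,0],[1,0,0,0],[0.6,0,0,0],[0.4,0,0,0],[0.2,0,0,0],[0,0,0,0],[0,0,0,0],[0,0,0,0]]]'
python3 - <<'E'
from h import *
shot('wrist','w1'); shot('top','top1',(95,135,395,260),2)
E
```

```text
time: 1.82
tool_pos: [377.2, 503.0, 346.2]
tcp_rot: [179.1, 0.6, 1.0]
ft_force: [-0.3, 0.1, -0.5]
finger_gap: 85.6
time: 2.65
tool_pos: [489.3, 495.5, 339.9]
tcp_rot: [178.8, 0.9, 0.6]
ft_force: [0.5, -0.2, 0.1]
finger_gap: 85.2
```

View pics/w1.png

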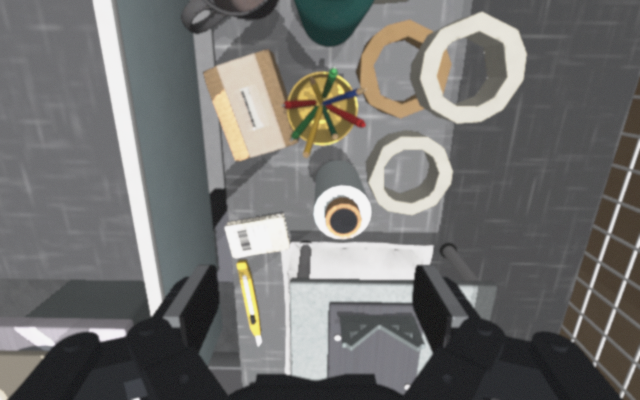

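```bash
python3 -m pendant '[[[0.5,0.5,0,0],[0.5,1,0,0],[0,1,0,0],[0,1,0,0],[0,1,0,0],[0,1,0,0],[0,0.8,0,0],[0,0.3,0,0],[0,0,0,0],[0,0,0,0]]]'
python3 - <<'E'
from h import *
shot('wrist','w2')
E
```

```text
time: 3.58
tool_pos: [511.7, 356.2, 345.4]
tcp_rot: [178.9, 0.6, 0.9]
ft_force: [0.4, -0.2, -1.3]
finger_gap: 85.3
```

View pics/w2.png

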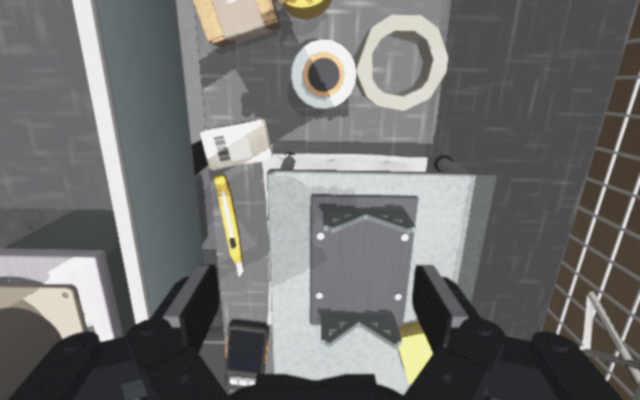

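Run:
```python
from h import *
a=np.load('pics/w1.npy');b=np.load('pics/w2.npy')
x=a[170:370,290:450];y=b[30:130,270:370]
save(a,'w1z',(290,170,450,370),3);save(b,'w2z',(260,30,460,360),2.4)
save(b,'w2f',(270,30,370,110),5)
```

```text
(no output)
```

View pics/w1z.png

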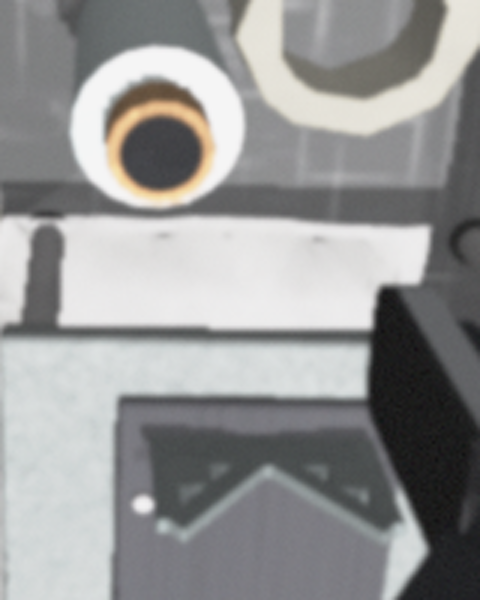

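View pics/w2z.png

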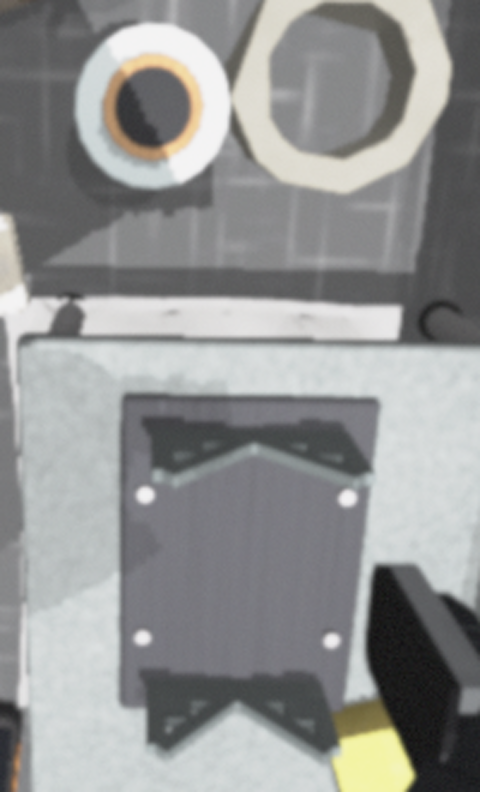

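Run:
```python
from h import *
A=cam('wrist',np.load('pics/w1_T.npy'));B=cam('wrist',np.load('pics/w2_T.npy'));Tp=cam('top')
a=lambda u,v:(290+u/3-.33,170+v/3-.33); b=lambda u,v:(260+u/2.4-.3,30+v/2.4-.3)
for n,p,q in(('core top',(161,150),(153,107)),('film top',(157,127),(153,106)),('notch+y',(267,467),(254,446)),('platecorner',(120,400),(122,397)),('screw',(143,505),(145,495)),('riser corner',(5,330),(20,340))):
    r,e=tri([A,B],[a(*p),b(*q)]);print(n,r.round(1),np.round(e,1))
for p in((122,397),(378,402),(345,705),(122,706),(145,495),(347,498),(331,641),(142,638)): print('z133',p,plane(B,b(*p),133).round(1))
for p in ((254,446),(238,704)): print('V bottom z150',plane(B,b(*p),150).round(1))
print('coretop z164',plane(A,a(161,150),164).round(1),plane(B,b(153,107),164).round(1))
```

```text
core top [515.9 445.4 161.9] [0.1 0.1]
film top [515.8 446.  142.3] [0.2 0.2]
notch+y [564.4 304.4 149.8] [0.1 0.1]
platecorner [505.4 319.4 129.2] [0.5 0.5]
screw [516.5 273.3 137.4] [0. 0.]
riser corner [456.7 341.8 113.8] [0.8 0.8]
z133 (122, 397) [504.9 320.6 133. ]
z133 (378, 402) [622.4 320.6 133. ]
z133 (345, 705) [624.9 151.1 133. ]
z133 (122, 706) [507.  147.4 133. ]
z133 (145, 495) [516.6 271.2 133. ]
z133 (347, 498) [613.3 271.7 133. ]
z133 (331, 641) [613.6 190.8 133. ]
z133 (142, 638) [516.8 190.2 133. ]
V bottom z150 [564.5 304.5 150. ]
V bottom z150 [565.7 164.2 150. ]
coretop z164 [515.8 446.3 164. ] [515.8 445.4 164. ]
```

```bash
python3 -m pendant '[[[0.1,-0.6,0,0],[0.1,-1,0,0],[0,-1,0,0],[0,-1,0,0],[0,-0.6,0.3,0],[0,-0.3,0.5,0],[0,0,0.8,0],[0,0,0.8,0],[0,0,0.5,0],[0,0,0,0]]]'
```

```text
time: 4.47
tool_pos: [511.3, 456.2, 278.3]
tcp_rot: [178.9, 0.7, 1.4]
ft_force: [-0.1, -0.8, -0.3]
finger_gap: 85.6
```

```bash
python3 -m pendant '[[[0.2,0.2,0.3,0],[0.12,0.12,0.8,0],[0,0,1,0],[0,0,1,0],[0,0,1,0],[0,0,1,0],[0,0,1,0],[0,0,0.6,0],[0,0,0.3,0],[0,0,0,0]]]'
```

```text
time: 5.3
tool_pos: [522.6, 443.2, 137.0]
tcp_rot: [179.1, 0.2, 1.2]
ft_force: [-0.2, -1.0, -0.1]
finger_gap: 85.3
```

```bash
python3 -m pendant '[[[-0.15,-0.06,0,0],[-0.15,-0.06,0,0],[0,0,0,0],[0,0,0.3,0],[0,0,0.5,0],[0,0,0.5,0],[0,0,0.3,0],[0,0,0.15,0],[0,0,0,0],[0,0,0,0]]]'
```

```text
time: 6.13
tool_pos: [518.5, 447.0, 104.2]
tcp_rot: [179.3, -0.2, 1.2]
ft_force: [-1.0, -0.1, 1.3]
finger_gap: 85.4
```

```bash
python3 -m pendant '[[[-0.1,0,0.15,0],[0,0,0.1,0],[0,0,0,0],[0,0,0,0],[0,0,0,0],[0,0,0,0],[0,0,0,0],[0,0,0,0],[0,0,0,0],[0,0,0,0]]]' -1 30;  python3 -m pendant '[[[0,0,0,0],[0,0,0,0],[0,0,0,0],[0,0,0,0],[0,0,0,0],[0,0,0,0],[0,0,0,0],[0,0,0,0],[0,0,0,0],[0,0,0,0]]]'
python3 - <<'E'
from h import *
shot('wrist','w3')
E
```

```text
time: 6.97
tool_pos: [516.3, 447.0, 99.0]
tcp_rot: [179.3, -0.2, 1.2]
ft_force: [-0.2, 0.7, -0.0]
finger_gap: 61.7
time: 7.8
tool_pos: [516.3, 447.0, 99.0]
tcp_rot: [179.3, -0.2, 1.2]
ft_force: [-0.6, 0.1, -0.8]
finger_gap: 61.3
```

View pics/w3.png

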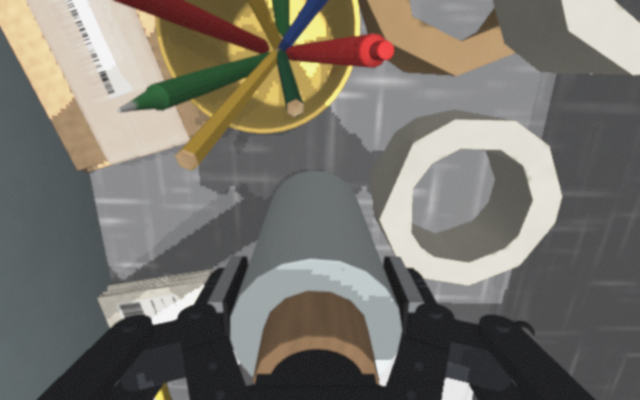

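```bash
python3 -m pendant '[[[0,0,-0.3,0],[0,0,-0.6,0],[0,0,-1,0],[0,0,-1,0],[0,0,-1,0],[0,0,-1,0],[0,0,-1,0],[0,0,-1,0],[0,0,-0.6,0],[0,0,-0.2,0]]]';  python3 -m pendant '[[[0.4,0,0,0],[0.6,0,0,0],[0.6,0.3,0,0],[0.4,0.6,0,0],[0.2,1,0,0],[0,1,0,0],[0,0.6,0,0],[0,0.3,0,0],[0,0,0,0],[0,0,0,0]]]'
python3 - <<'E'
from h import *
shot('side','s3',(230,200,430,400),3)
E
```

```text
time: 8.68
tool_pos: [513.3, 446.8, 261.4]
tcp_rot: [179.1, 0.2, 1.2]
ft_force: [0.6, 0.9, -1.7]
finger_gap: 61.5
time: 9.52
tool_pos: [561.5, 363.9, 259.8]
tcp_rot: [178.9, 0.5, 1.1]
ft_force: [0.4, -0.4, -2.9]
finger_gap: 61.3
```

View pics/s3.png

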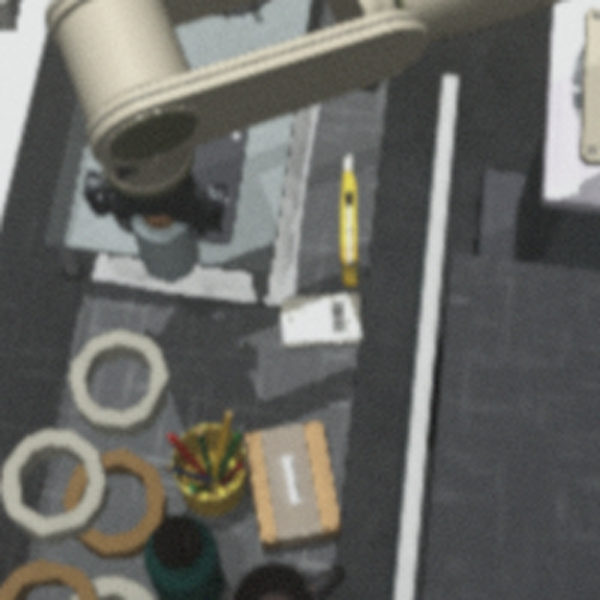

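```bash
python3 -m pendant '[[[0.15,0.2,0.05,0],[0,0.4,0,0],[0,0.5,0,0],[0,0.4,0,0],[0,0.2,0,0],[0,0.1,0,0],[0,0,0,0],[0,0,0,0],[0,0,0,0],[0,0,0,0]]]'
```

```text
time: 10.4
tool_pos: [564.8, 327.0, 259.8]
tcp_rot: [179.0, 0.4, 1.3]
ft_force: [-0.6, 0.3, -4.2]
finger_gap: 61.3
```

```bash
python3 -m pendant '[[[0,0.2,0.02,0],[0,0.25,0.02,0],[0,0.25,0.02,0],[0,0.25,0.02,0],[0,0.25,0.02,0],[0,0.25,0.02,0],[0,0.25,0.05,0],[0,0.15,0.05,0],[0,0,0,0],[0,0,0,0]]]'
python3 - <<'E'
from h import *
shot('wrist','w4'); shot('side','s4',(230,200,430,400),3)
E
```

```text
time: 11.23
tool_pos: [566.0, 289.2, 258.6]
tcp_rot: [179.3, 0.2, 1.5]
ft_force: [-0.0, 3.2, -1.2]
finger_gap: 61.0
```

View pics/w4.png

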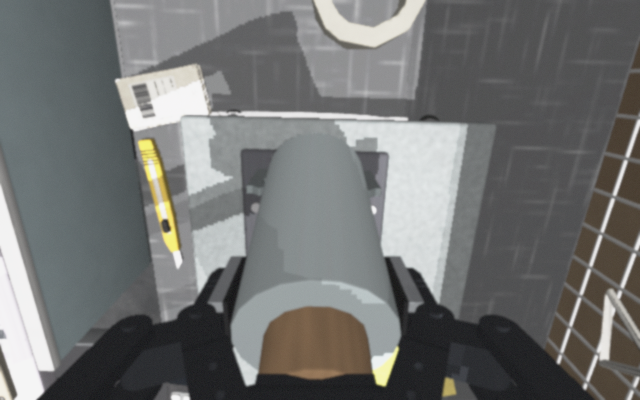

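View pics/s4.png

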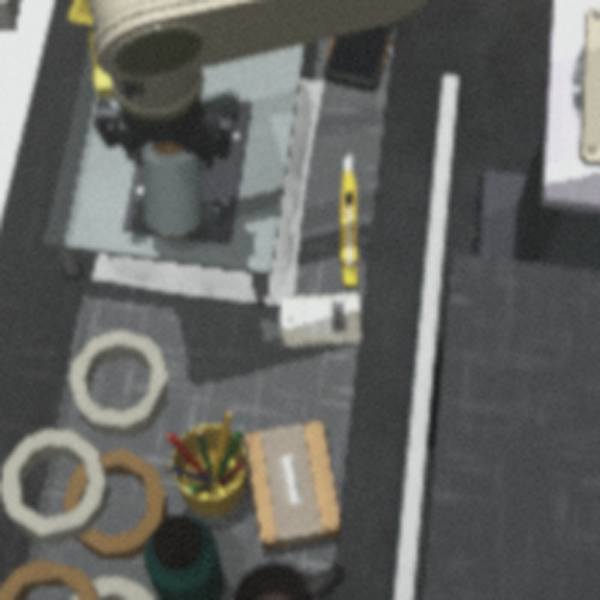

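```bash
python3 -m pendant '[[[0,0.25,0.12,0],[0,0.3,0.12,0],[0,0.3,0.14,0],[0,0.3,0.16,0],[0,0.3,0.16,0],[0,0.3,0.18,0],[0,0.28,0.2,0],[0,0.25,0.2,0],[0,0.22,0.22,0],[0,0.1,0.1,0]]]'
python3 - <<'E'
from h import *
shot('wrist','w5')
E
```

```text
time: 12.17
tool_pos: [566.8, 230.3, 226.9]
tcp_rot: [179.2, 0.2, 1.5]
ft_force: [-2.3, -0.9, 0.9]
finger_gap: 61.6
```

View pics/w5.png

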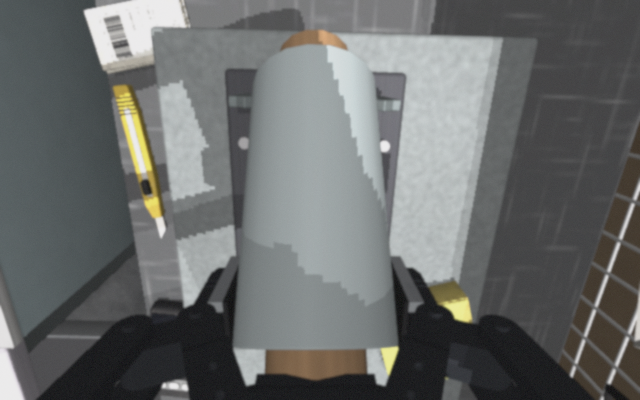

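Run:
```python
from h import *
B=cam('wrist',np.load('pics/w5_T.npy'))
for th in (40,45,50,55,60,65,70):
    t=np.radians(th); P=np.array([230.3,252.9]); u=np.array([np.sin(t),-np.cos(t)]); n=np.array([np.cos(t),np.sin(t)])
    f=P+102*u+31*n; g=P-18*u+31*n; c=P+124*u+19*n
    print(th,[proj(B,(566.8,*q)).round(0) for q in (f,g,c)])
```

```text
40 [array([320.,  70.]), array([314., 336.]), array([320.,  61.])]
45 [array([320.,  58.]), array([314., 347.]), array([320.,  46.])]
50 [array([321.,  46.]), array([314., 356.]), array([321.,  30.])]
55 [array([321.,  35.]), array([313., 366.]), array([321.,  14.])]
60 [array([322.,  25.]), array([313., 374.]), array([322.,  -2.])]
65 [array([322.,  15.]), array([313., 381.]), array([323., -19.])]
70 [array([323.,   6.]), array([313., 388.]), array([324., -36.])]
```

```bash
python3 -m pendant '[[[0,0.22,0.2,0],[0,0.22,0.24,0],[0,0.22,0.25,0],[0,0.2,0.25,0],[0,0.2,0.25,0],[0,0.17,0.25,0],[0,0.15,0.25,0],[0,0.14,0.25,0],[0,0.1,0.2,0],[0,0,0,0]]]'
python3 - <<'E'
from h import *
shot('wrist','w6')
E
```

```text
time: 13.05
tool_pos: [567.6, 193.9, 177.2]
tcp_rot: [179.2, 0.2, 1.5]
ft_force: [0.8, 0.6, 1.1]
finger_gap: 61.1
```

View pics/w6.png

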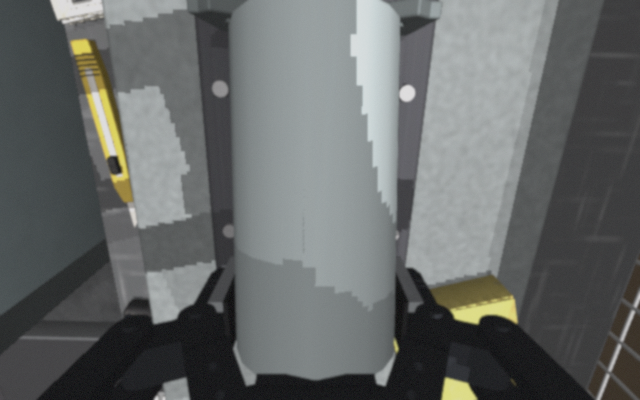

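```bash
python3 -m pendant '[[[-0.05,0.06,0.2,0],[-0.05,0.06,0.2,0],[0,0.06,0.2,0],[0,0.06,0.2,0],[0,0.06,0.15,0],[0,0.04,0.1,0],[0,0,0.05,0],[0,0,0,0],[0,0,0,0],[0,0,0,0]]]'
python3 - <<'E'
from h import *
shot('wrist','w7'); shot('side','s7',(230,200,380,320),5)
E
```

```text
time: 13.93
tool_pos: [567.0, 187.1, 154.9]
tcp_rot: [179.2, 0.0, 1.5]
ft_force: [0.5, 1.6, -0.8]
finger_gap: 61.2
```

View pics/w7.png

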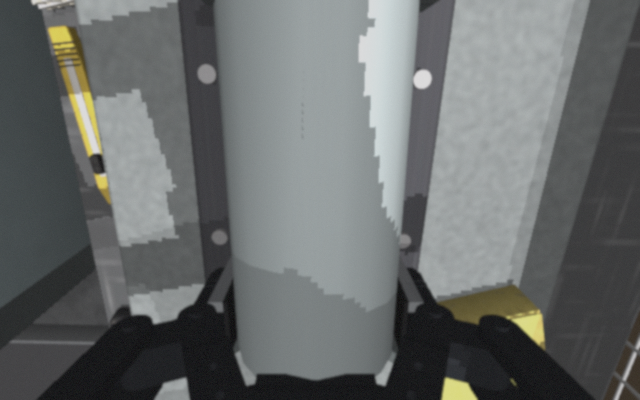

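View pics/s7.png

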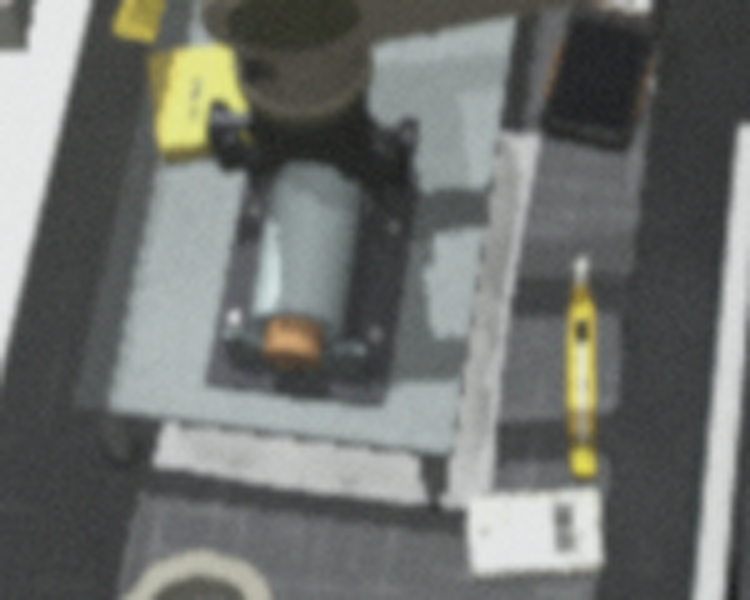

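```bash
python3 -m pendant '[[[-0.03,0.02,0.1,0],[0,0,0.1,0],[0,0,0.05,0],[0,0,0.05,0],[0,0,0,0],[0,0,0,0],[0,0,0,0],[0,0,0,0],[0,0,0,0],[0,0,0,0]]]'
```

```text
time: 14.87
tool_pos: [567.0, 186.6, 151.6]
tcp_rot: [179.2, -0.1, 1.5]
ft_force: [-0.8, 0.2, 1.8]
finger_gap: 61.3
```

```bash
python3 -m pendant '[[[0,0,0.05,0],[0,0,0,0],[0,0,0,0],[0,0,0,0],[0,0,0,0],[0,0,0,0],[0,0,0,0],[0,0,0,0],[0,0,0,0],[0,0,0,0]]]' 1; python3 -m pendant '[[[0,0,-0.2,0],[0,0,-0.4,0],[0,0,-0.6,0],[0,0,-1,0],[0,0,-1,0],[0,0,-1,0],[0,0,-1,0],[0,0,-1,0],[0,0,-0.6,0],[0,0,-0.2,0]]]'
python3 - <<'E'
from h import *
shot('wrist','w8'); shot('side','s8',(230,200,380,320),5)
E
```

```text
time: 15.7
tool_pos: [566.4, 185.5, 149.2]
tcp_rot: [179.1, -0.0, 1.5]
ft_force: [-1.1, 0.0, -1.3]
finger_gap: 85.4
time: 16.53
tool_pos: [565.5, 187.7, 303.3]
tcp_rot: [179.2, -0.1, 1.5]
ft_force: [-0.5, -0.4, 0.4]
finger_gap: 85.9
```

View pics/w8.png

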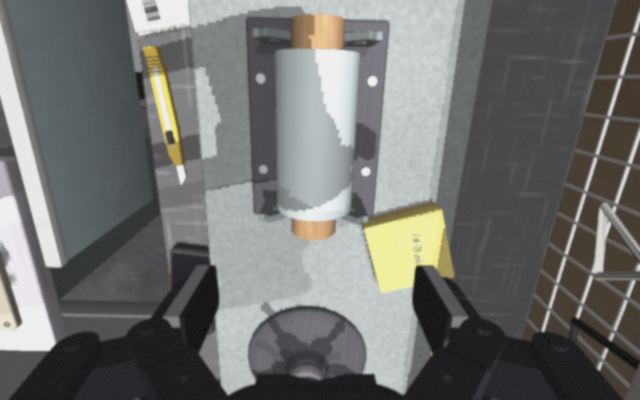

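View pics/s8.png

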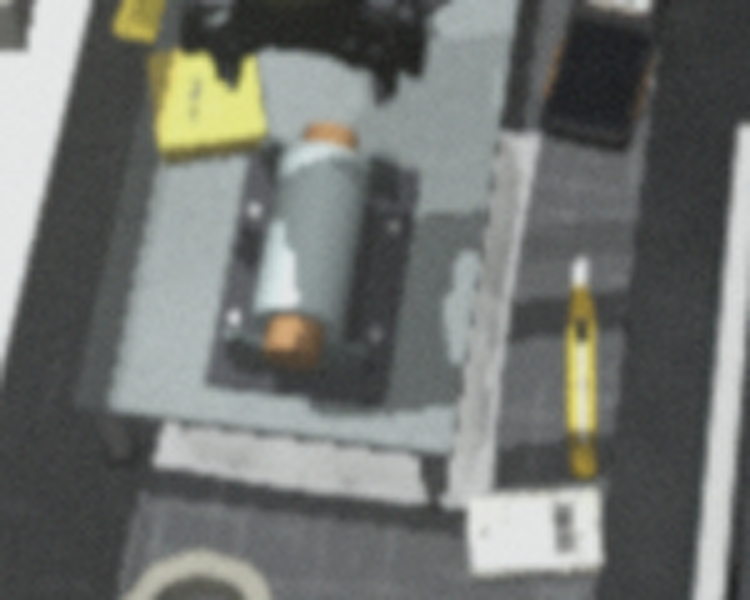

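Run:
```python
from h import *
B=cam('wrist',np.load('pics/w8_T.npy'));S=cam('side')
im=np.load('pics/w8.npy'); save(im,'w8z',(235,5,395,245),3)
for nm,c,tilt in(('good',(565,231.3,177),0),('offset+10,-y end up',(565,236,185),-7)):
    t=np.radians(tilt)
    ax=np.array([0,np.cos(t),np.sin(t)]);up=np.array([0,-np.sin(t),np.cos(t)])
    c=np.array(c)
    for s,r in((82,19),(60,31),(60,19),(-60,31),(-60,-31),(-82,19),(-82,-19)):
        print(nm,s,r,'top pt',proj(B,c+s*ax+r*up).round(0),'sides',proj(B,c+s*ax+[-abs(r),0,0]).round(0),proj(B,c+s*ax+[abs(r),0,0]).round(0))
```

```text
good 82 19 top pt [319.  14.] sides [292.  18.] [345.  20.]
good 60 31 top pt [318.  49.] sides [275.  52.] [360.  54.]
good 60 19 top pt [318.  51.] sides [292.  52.] [344.  54.]
good -60 31 top pt [313. 222.] sides [277. 206.] [350. 208.]
good -60 -31 top pt [314. 196.] sides [277. 206.] [350. 208.]
good -82 19 top pt [313. 241.] sides [291. 231.] [335. 232.]
good -82 -19 top pt [313. 222.] sides [291. 231.] [335. 232.]
offset+10,-y end up 82 19 top pt [319.   4.] sides [292.  12.] [346.  14.]
offset+10,-y end up 60 31 top pt [318.  35.] sides [275.  45.] [361.  48.]
offset+10,-y end up 60 19 top pt [318.  40.] sides [292.  46.] [344.  47.]
offset+10,-y end up -60 31 top pt [314. 218.] sides [275. 207.] [352. 209.]
offset+10,-y end up -60 -31 top pt [314. 200.] sides [275. 207.] [352. 209.]
offset+10,-y end up -82 19 top pt [313. 242.] sides [289. 234.] [336. 235.]
offset+10,-y end up -82 -19 top pt [313. 228.] sides [289. 234.] [336. 235.]
```

View pics/w8z.png

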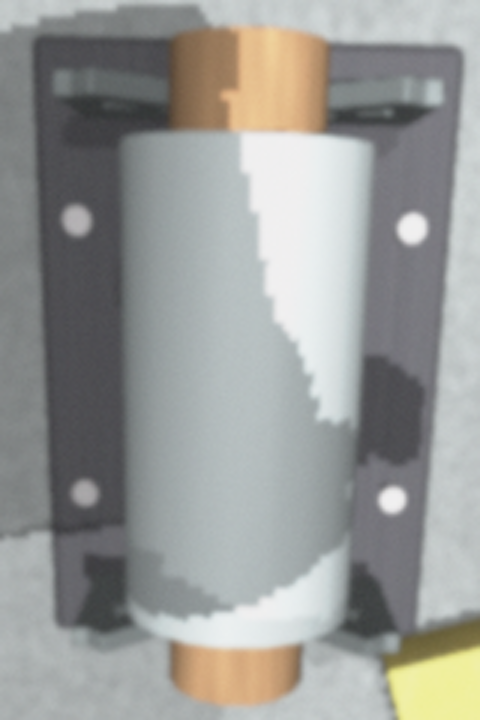

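Film is seated: the core and film ends lie within 1 px of the projection of the correct pose. On to the tree.

```bash
python3 -m pendant '[[[0,0,-0.6,0],[0,0,-1,0],[0,0,-1,0],[0,0,-0.8,0],[0,0.5,-0.3,0],[0,1,0,0],[0,1,0,0],[0,1,0,0],[0,1,0,0],[0,1,0,0]]]'; python3 -m pendant '[[[0,1,0,0],[0,1,0,0],[0,1,0,0],[0,1,0,0],[0,1,0,0],[0,0.8,0,0],[0,0.5,0,0],[0,0.3,0,0],[0,0,0,0],[0,0,0,0]]]'
python3 - <<'E'
from h import *
shot('wrist','w9')
E
```

```text
time: 17.47
tool_pos: [564.1, 75.1, 369.8]
tcp_rot: [178.9, 1.2, 1.9]
ft_force: [0.4, 0.0, -0.7]
finger_gap: 85.3
time: 18.3
tool_pos: [562.7, -73.1, 360.7]
tcp_rot: [179.0, 2.3, 1.5]
ft_force: [0.7, 0.1, 0.6]
finger_gap: 85.7
```

View pics/w9.png

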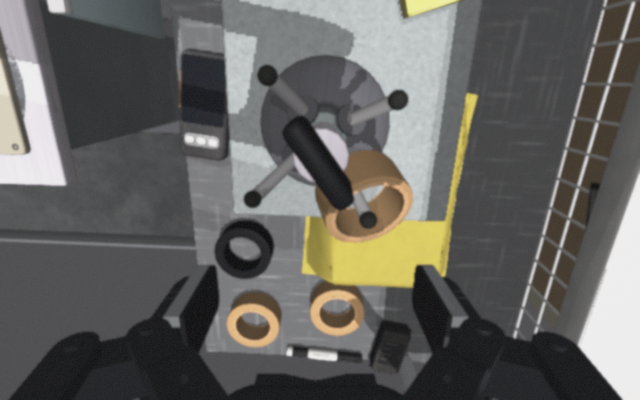

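```bash
cat > tree.py <<'E'
from h import *
E
python3 - <<'E'
from h import *
B=cam('wrist',np.load('pics/w9_T.npy'));im=np.load('pics/w9.npy'); save(im,'w9z',(230,40,430,250),3.5)
tips=[plane(B,p,277) for p in((399,99),(268,75),(253,199),(368,219))]
print(np.round(tips,1)); c=np.mean(tips,0);print(c)
print('az',[np.degrees(np.arctan2(t[1]-c[1],t[0]-c[0])).round(1) for t in tips],[np.linalg.norm(t-c).round(1) for t in tips])
g=[plane(B,p,321) for p in((298,126),(341,199))];print(np.round(g,1),np.mean(g,0),np.degrees(np.arctan2(*(g[1]-g[0])[[1,0]])))
h=cv2.cvtColor(im,cv2.COLOR_RGB2HSV); m=cv2.inRange(h,(8,70,110),(20,255,255))
c,_=cv2.findContours(m,cv2.RETR_EXTERNAL,cv2.CHAIN_APPROX_NONE)
for k in c:
    if cv2.contourArea(k)>300:
        e=cv2.fitEllipse(k); print(np.round(e[0],1),np.round(e[1],1),plane(B,e[0],36).round(1))
E
```

```text
[[610.5   1.4 277. ]
 [527.6  13.5 277. ]
 [515.1 -69.5 277. ]
 [597.5 -81.3 277. ]]
[562.68682543 -33.98804963 277.        ]
az [np.float64(36.5), np.float64(126.5), np.float64(-143.2), np.float64(-53.7)] [np.float64(59.5), np.float64(59.0), np.float64(59.3), np.float64(58.7)]
[[550.6 -11.8 321. ]
 [575.4 -51.6 321. ]] [563.00445826 -31.69171061 321.        ] -58.19183719584707
[252.7 324.4] [43.1 52.4] [ 451.3 -382.1   36. ]
[336.6 311.8] [45.6 53.5] [ 591.9 -348.1   36. ]
[366.4 198.8] [79.7 84.4] [ 625.6 -149.3   36. ]
```

View pics/w9z.png

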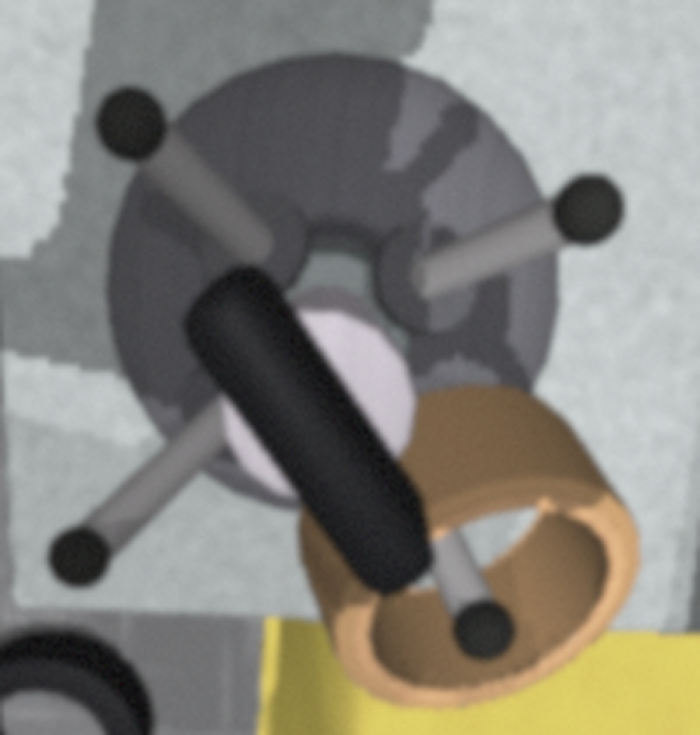

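```bash
python3 -m pendant '[[[0,-0.5,0,0],[0,-0.8,0,0],[0,-0.4,0,-0.5],[0,-0.2,0,-1],[0,0,0,-1],[0,0,0,-1],[0,0,0,-1],[0,0,0,-1],[0,0,0,-1],[0,0,0,-0.6]]]'
```

```text
time: 19.18
tool_pos: [561.2, -19.0, 361.0]
tcp_rot: [-179.5, 2.3, 37.3]
ft_force: [-0.2, 0.2, -0.1]
finger_gap: 85.4
```

```bash
python3 -m pendant '[[[-0.15,0.3,0,0],[-0.15,0.3,0,0],[0,0,0.2,0],[0,0,0.4,0],[0,0,0.4,0],[0,0,0.4,0],[0,0,0.3,0],[0,0,0.2,0],[0,0,0,0],[0,0,0,0]]]'
python3 - <<'E'
from h import *
shot('wrist','w10')
E
```

```text
time: 20.02
tool_pos: [561.6, -30.4, 317.4]
tcp_rot: [-179.3, 2.4, 37.6]
ft_force: [0.5, 0.4, 0.4]
finger_gap: 85.3
```

View pics/w10.png

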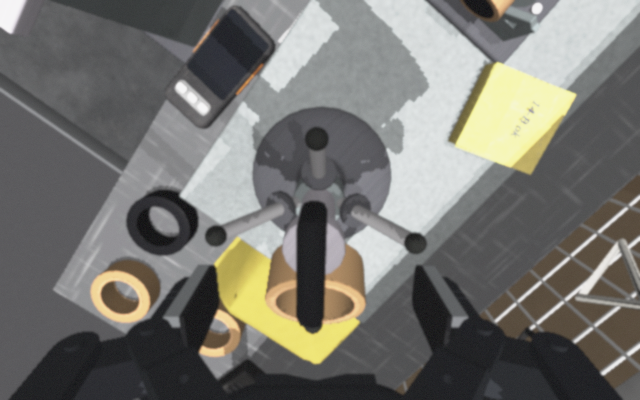

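```bash
python3 -m pendant '[[[-0.05,0.15,0.3,0],[-0.05,0,0.4,0],[0,0,0.3,0],[0,0,0.2,0],[0,0,0,0],[0,0,0,0],[0,0,0,0],[0,0,0,0],[0,0,0,0],[0,0,0,0]]]'; python3 -m pendant '[[[0,0,0,0],[0,0,0,0],[0,0,0,0],[0,0,0,0],[0,0,0,0],[0,0,0,0],[0,0,0,0],[0,0,0,0],[0,0,0,0],[0,0,0,0]]]' -1 30
```

```text
time: 20.9
tool_pos: [561.4, -35.0, 292.3]
tcp_rot: [-179.4, 2.3, 37.6]
ft_force: [0.2, 0.7, -0.5]
finger_gap: 85.2
time: 21.73
tool_pos: [561.4, -35.2, 293.4]
tcp_rot: [-179.5, 2.3, 37.6]
ft_force: [-1.5, -1.6, -0.4]
finger_gap: 14.3
```

```bash
python3 -m pendant '[[[0,0,0,0.6],[0,0,0,0.9],[0,0,0,0.9],[0,0,0,0.9],[0,0,0,0.9],[0,0,0,0.9],[0,0,0,0.9],[0,0,0,0.9],[0,0,0,0.9],[0,0,0,0.9]]]'
```

```text
time: 22.57
tool_pos: [561.2, -35.2, 293.4]
tcp_rot: [178.9, 2.1, -4.0]
ft_force: [-2.0, -4.3, 0.2]
finger_gap: 13.7
```

```bash
python3 -m pendant '[[[0,0,0,0.9],[0,0,0,0.9],[0,0,0,0.9],[0,0,0,0.9],[0,0,0,0.9],[0,0,0,0.9],[0,0,0,0.9],[0,0,0,0.9],[0,0,0,0.9],[0,0,0,0.9]]]'; python3 -m pendant '[[[0,0,0,0.9],[0,0,0,0.9],[0,0,0,0.9],[0,0,0,0.9],[0,0,0,0.9],[0,0,0,0.9],[0,0,0,0.9],[0,0,0,0.7],[0,0,0,0.3],[0,0,0,0]]]'
```

```text
time: 23.4
tool_pos: [561.0, -35.2, 293.4]
tcp_rot: [177.7, 0.7, -47.2]
ft_force: [-0.8, -1.1, 2.4]
finger_gap: 13.5
time: 24.23
tool_pos: [560.9, -35.0, 293.3]
tcp_rot: [177.7, -0.7, -82.6]
ft_force: [-0.3, -2.1, 0.5]
finger_gap: 13.6
```

```bash
python3 -m pendant '[[[0,0,0,0.6],[0,0,0,0.6],[0,0,0,0.2],[0,0,0,0],[0,0,0,0],[0,0,0,0],[0,0,0,0],[0,0,0,0],[0,0,0,0],[0,0,0,0]]]'; python3 -m pendant '[[[0,0,0,0],[0,0,0,0],[0,0,0,0],[0,0,0,0],[0,0,0,0],[0,0,-0.3,0],[0,0,-0.8,0],[0,0,-1,0],[0,0,-1,0],[0,0,-0.8,0]]]' 1
python3 - <<'E'
from h import *
shot('wrist','w11');shot('top','t11',(300,140,460,250),4)
E
```

```text
time: 25.07
tool_pos: [560.9, -35.0, 293.3]
tcp_rot: [177.8, -0.9, -88.7]
ft_force: [-0.3, -1.5, 0.3]
finger_gap: 13.4
time: 25.9
tool_pos: [561.9, -33.1, 369.8]
tcp_rot: [177.3, -0.9, -88.6]
ft_force: [0.4, 0.2, 1.2]
finger_gap: 85.4
```

View pics/w11.png

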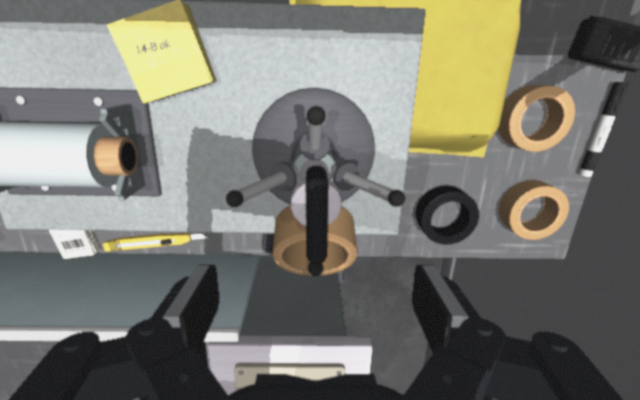

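View pics/t11.png

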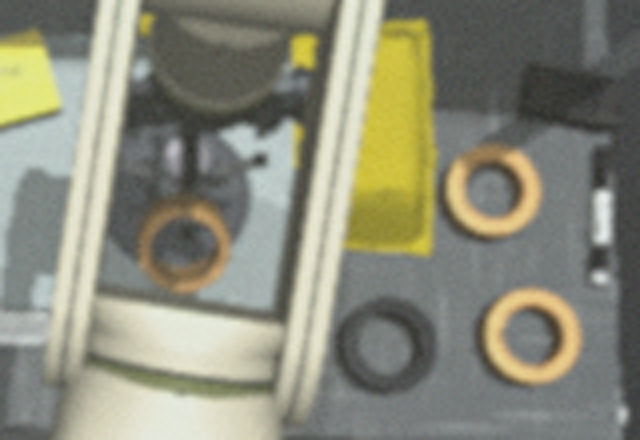

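Run:
```python
from h import *
B=cam('wrist',np.load('pics/w11_T.npy'));im=np.load('pics/w11.npy')
t={'arm1 -y':(397,199),'arm3 +y':(235,199),'arm2 +x':(316,116)}
for n,p in t.items(): print(n,plane(B,p,277).round(1))
print('tray',plane(B,(488,155),30).round(0),plane(B,(520,0),30).round(0),'marker',plane(B,(614,85),10).round(0),plane(B,(588,172),10).round(0),'box',plane(B,(570,50),40).round(0),plane(B,(630,70),40).round(0))
print('black',plane(B,(449,207),36).round(0),'bench corner',plane(B,(568,258),0).round(0))
h=cv2.cvtColor(im,cv2.COLOR_RGB2HSV); m=cv2.inRange(h,(8,70,110),(20,255,255))
c,_=cv2.findContours(m,cv2.RETR_EXTERNAL,cv2.CHAIN_APPROX_NONE)
for k in c:
    if cv2.contourArea(k)>300:
        e=cv2.fitEllipse(k); print(np.round(e[0],1),np.round(e[1],1),plane(B,e[0],36).round(1))
save(im,'w11z',(470,60,640,260),4)
```

```text
arm1 -y [562.2 -94.2 277. ]
arm3 +y [560.1  24.6 277. ]
arm2 +x [620.7 -33.  277. ]
tray [ 539. -290.   30.] [ 736. -289.   30.] marker [ 639. -459.   10.] [ 511. -463.   10.] box [ 680. -361.   40.] [ 658. -448.   40.]
black [ 459. -244.   36.] bench corner [ 352. -486.    0.]
[291.4 249. ] [32.4 55.7] [382.6  -4.4  36. ]
[340.  245.6] [30.4 67.9] [389.9 -81.2  36. ]
[538.5 212.2] [49.2 62.7] [ 452.8 -383.7   36. ]
[109.3 156.3] [30.7 42.3] [527.6 252.1  36. ]
[541.1 118.2] [57.6 72.3] [ 593.7 -349.7   36. ]
```

View pics/w11z.png

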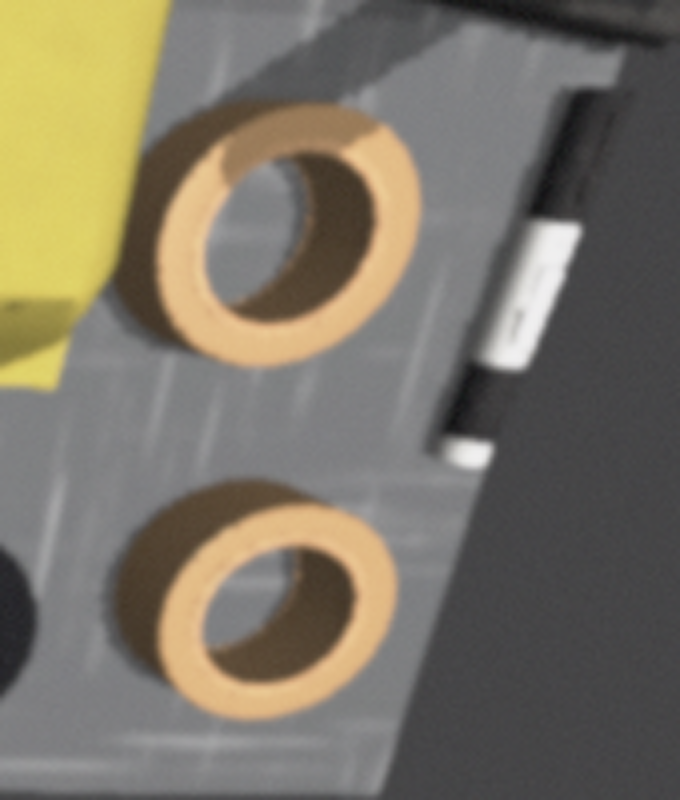

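```bash
python3 -m pendant '[[[0.5,0,0,0],[1,-0.1,0,0],[1,-0.2,0,0],[1,-0.2,0,0],[1,-0.2,0,0],[1,-0.2,0.3,0],[1,-0.2,0.5,0.05],[1,-0.2,0.5,0.1],[1,-0.1,0.8,0.1],[1,0,0.8,0.05]]]' 0; python3 -m pendant '[[[1,0,0.8,0],[1,0,0.8,0],[1,0,0.8,0],[1,0,0.8,0],[0.8,0,0.6,0],[0.5,0,0.4,0],[0.3,0,0.2,0],[0,0,0,0],[0,0,0,0],[0,0,0,0]]]'
```

```text
time: 26.83
tool_pos: [592.4, -233.6, 309.6]
tcp_rot: [177.5, -1.0, -89.6]
ft_force: [1.0, -0.0, -0.4]
finger_gap: 42.5
time: 27.67
tool_pos: [577.9, -359.0, 202.0]
tcp_rot: [176.3, -0.4, -90.0]
ft_force: [0.2, -0.0, 0.2]
finger_gap: 42.7
```

Run:
```python
from h import *
im,B=shot('wrist','w12')
```

```text
(no output)
```

View pics/w12.png

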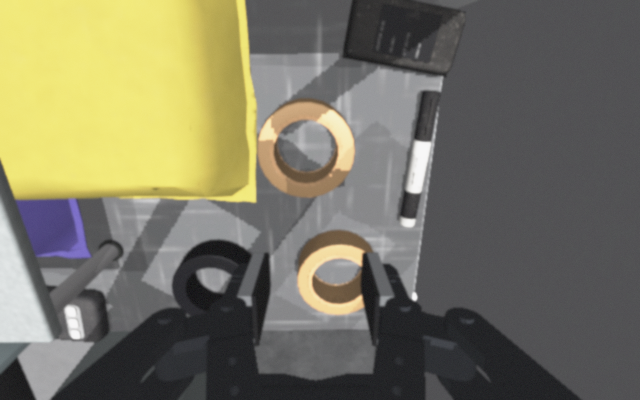

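```bash
cat > tape.py <<'E'
from h import *
def tapes(name,zt=36):
    im=np.load(f'pics/{name}.npy');B=cam('wrist',np.load(f'pics/{name}_T.npy'))
    h=cv2.cvtColor(im,cv2.COLOR_RGB2HSV); m=cv2.inRange(h,(8,60,90),(22,255,255))
    cs,hi=cv2.findContours(m,cv2.RETR_CCOMP,cv2.CHAIN_APPROX_NONE)
    for k in cs:
        if cv2.contourArea(k)<250: continue
        # back-project contour to z plane and fit a circle-ish ellipse
        q=np.array([plane(B,p[0],zt)[:2] for p in k],np.float32)
        e=cv2.fitEllipse(q); print(name,'px',np.round(cv2.fitEllipse(k)[0],0),'xy',np.round(e[0],1),'axes',np.round(e[1],1))
E
python3 - <<'E'
from tape import *
tapes('w12')
A=cam('wrist',np.load('pics/w11_T.npy'));B=cam('wrist',np.load('pics/w12_T.npy'));C=cam('wrist',np.load('pics/w9_T.npy'))
# top ring centres: w11 crop(470,60)/4: tapeA (290,235), tapeB (278,611)
print(tri([A,B],[(470+290/4-.4,60+234/4-.4),(306,148)]))
print(tri([A,B],[(470+278/4-.4,60+611/4-.4),(337,280)]))
E
```

```text
w12 px [333. 273.] xy [ 458.4 -378.7] axes [ 72.6 109.4]
w12 px [305. 148.] xy [ 593.5 -350.8] axes [88.5 90.5]
w12 px [306. 145.] xy [ 597.8 -351.3] axes [48.3 53.5]
w12 px [337. 130.] xy [ 611.6 -379.6] axes [18.9 42.5]
(array([ 594.72133522, -351.40649307,   35.00830623]), [np.float64(1.0022343099835025), np.float64(1.002234309983888)])
(array([ 453.66045652, -382.81024644,   38.32187425]), [np.float64(0.1849451977892969), np.float64(0.18494519778913746)])
```

```bash
python3 -m pendant '[[[0.3,-0.3,0.2,0],[0.5,-0.4,0.6,0],[0.4,-0.3,0.8,0],[0.2,-0.2,0.8,0],[0,-0.1,0.8,0],[0,0,0.8,0],[0,0,0.8,0],[0,0,0.6,0],[0,0,0.3,0],[0,0,0,0]]]'
```

```text
time: 28.55
tool_pos: [607.8, -387.2, 88.7]
tcp_rot: [177.1, -0.9, -89.5]
ft_force: [0.2, 0.2, -0.3]
finger_gap: 42.9
```

```bash
python3 -m pendant '[[[0.03,0.25,0.3,0],[0.03,0.15,0.4,0],[0,0,0.5,0],[0,0,0.5,0],[0,0,0.5,0],[0,0,0.4,0],[0,0,0.3,0],[0,0,0.2,0],[0,0,0,0],[0,0,0,0]]]'
python3 - <<'E'
from h import *
shot('wrist','w13')
E
```

```text
time: 29.38
tool_pos: [596.9, -390.5, 23.3]
tcp_rot: [177.3, -1.0, -89.5]
ft_force: [0.8, -0.1, 0.4]
finger_gap: 42.5
```

View pics/w13.png

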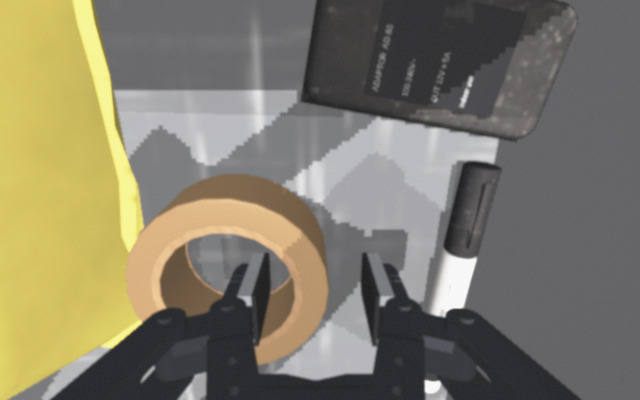

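```bash
python3 -m pendant '[[[0,0.05,0.25,0],[0,0,0.25,0],[0,0,0.2,0],[0,0,0.1,0],[0,0,0,0],[0,0,0,0],[0,0,0,0],[0,0,0,0],[0,0,0,0],[0,0,0,0]]]'
```

```text
time: 30.27
tool_pos: [596.4, -391.6, 8.1]
tcp_rot: [177.5, -1.2, -89.5]
ft_force: [0.2, 0.3, 0.7]
finger_gap: 42.9
```

```bash
python3 -m pendant '[[[-0.05,0,0,0],[0,0,0,0],[0,0,0,0],[0,0,0,0],[0,0,0,0],[0,0,0,0],[0,0,0,0],[0,0,0,0],[0,0,0,0],[0,0,0,0]]]' -1 40; python3 -m pendant '[[[0,0,-0.2,0],[0,0,-0.4,0],[0,0,-0.6,0],[0,0,-0.8,0],[0,0,-1,0],[0,0,-1,0],[0,0,-1,0],[0,0,-1,0],[0,0,-1,0],[0,0,-1,0]]]';python3 - <<'E'
from h import *
shot('wrist','w14')
E
```

```text
time: 31.1
tool_pos: [596.7, -390.8, 9.3]
tcp_rot: [177.5, -1.2, -89.5]
ft_force: [-0.7, -0.3, 1.2]
finger_gap: 15.6
time: 31.93
tool_pos: [601.1, -384.6, 175.3]
tcp_rot: [177.0, -0.8, -89.5]
ft_force: [-0.2, 0.2, -1.1]
finger_gap: 15.3
```

View pics/w14.png

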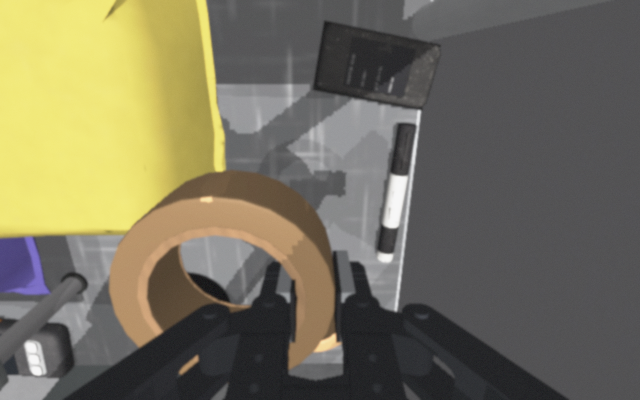

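```bash
python3 - <<'E'
from tape import *
T=np.load('pics/w14_T.npy');print(T[:3,3]); tapes('w14',T[2,3]+27)
E
python3 -m pendant '[[[0,0.2,-0.6,0],[0,0.4,-1,0],[0,0.4,-1,0],[0,0.4,-1,0],[0,0.4,-1,0],[0,0.2,-1,0],[0,0.1,-0.8,0],[-0.3,0,-0.3,0],[-0.6,0,0,0],[-0.8,0,0,0]]]'
```

```text
[ 601.06563813 -384.61481035  175.32933826]
w14 px [230. 271.] xy [ 611.  -350.9] axes [86.5 87.5]
w14 px [167. 282.] xy [ 611.4 -325.8] axes [13.5 29.6]
time: 32.82
tool_pos: [562.1, -349.1, 332.0]
tcp_rot: [177.6, -1.3, -89.7]
ft_force: [-0.3, 0.2, -1.6]
finger_gap: 15.7
```

```bash
python3 -m pendant '[[[-0.8,0,0,0],[-1,0,0,0],[-1,0,0,0],[-1,0,0,0],[-1,0,0,0],[-1,0,0,0],[-1,0,0,0],[-1,0,0,0],[-0.6,0,0,0],[-0.3,0,0,0]]]'
python3 - <<'E'
from tape import *
T=tpose();shot('wrist','w15');shot('side','s15',(230,110,380,230),5)
print(sense()['tool_pos'],sense()['tcp_rot'])
E
```

```text
time: 33.65
tool_pos: [555.1, -153.2, 314.7]
tcp_rot: [176.7, -0.7, -89.3]
ft_force: [0.4, -0.6, -1.2]
finger_gap: 15.4
[ 555.32571738 -154.11599825  315.01827557] [176.76284394  -0.7333993  -89.33987195]
```

View pics/w15.png

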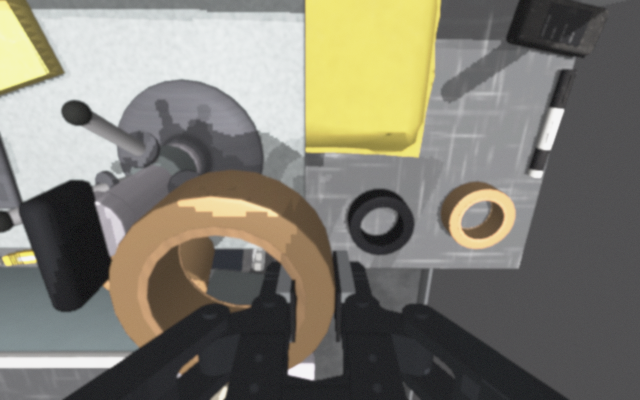

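View pics/s15.png

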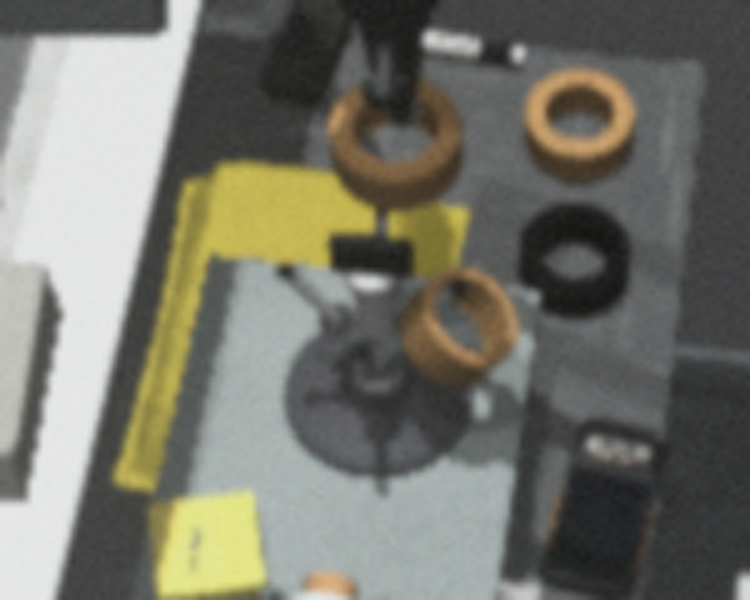

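Run:
```python
from h import *
c=calibration('wrist');K=np.array(c['mtx']);Wc=np.linalg.inv(np.array(c['hand_eye']))
def pt(p): return proj((K,Wc),p)
for h in (25,28,31):
  for xo in(-37.5,):
    for yo in (-4,0,4,8):
      print(h,xo,yo,'outer far',pt((xo,yo-45,-h)).round(0),'inner far',pt((xo,yo-30,-h)).round(0),'L',pt((xo-45,yo,-h)).round(0),'innerL',pt((xo-30,yo,-h)).round(0),'innerR',pt((xo+30,yo,-h)).round(0))
im=np.load('pics/w15.npy');save(im,'w15z',(90,160,350,380),3)
```

```text
25 -37.5 -4 outer far [213. 182.] inner far [217. 221.] L [112. 290.] innerL [149. 290.] innerR [298. 290.]
25 -37.5 0 outer far [214. 193.] inner far [218. 231.] L [114. 299.] innerL [151. 299.] innerR [298. 299.]
25 -37.5 4 outer far [215. 203.] inner far [219. 240.] L [116. 307.] innerL [152. 307.] innerR [299. 307.]
25 -37.5 8 outer far [216. 214.] inner far [220. 250.] L [118. 315.] innerL [154. 315.] innerR [299. 315.]
28 -37.5 -4 outer far [211. 185.] inner far [215. 224.] L [108. 294.] innerL [146. 294.] innerR [298. 294.]
28 -37.5 0 outer far [212. 195.] inner far [216. 234.] L [110. 303.] innerL [147. 303.] innerR [298. 303.]
28 -37.5 4 outer far [213. 206.] inner far [217. 244.] L [112. 312.] innerL [149. 312.] innerR [298. 312.]
28 -37.5 8 outer far [214. 216.] inner far [218. 253.] L [114. 320.] innerL [151. 320.] innerR [298. 320.]
31 -37.5 -4 outer far [208. 187.] inner far [212. 227.] L [103. 299.] innerL [142. 299.] innerR [298. 299.]
31 -37.5 0 outer far [209. 198.] inner far [213. 237.] L [105. 308.] innerL [144. 308.] innerR [298. 308.]
31 -37.5 4 outer far [210. 209.] inner far [214. 247.] L [107. 316.] innerL [145. 316.] innerR [298. 316.]
31 -37.5 8 outer far [212. 220.] inner far [215. 257.] L [109. 325.] innerL [147. 325.] innerR [298. 325.]
```

View pics/w15z.png

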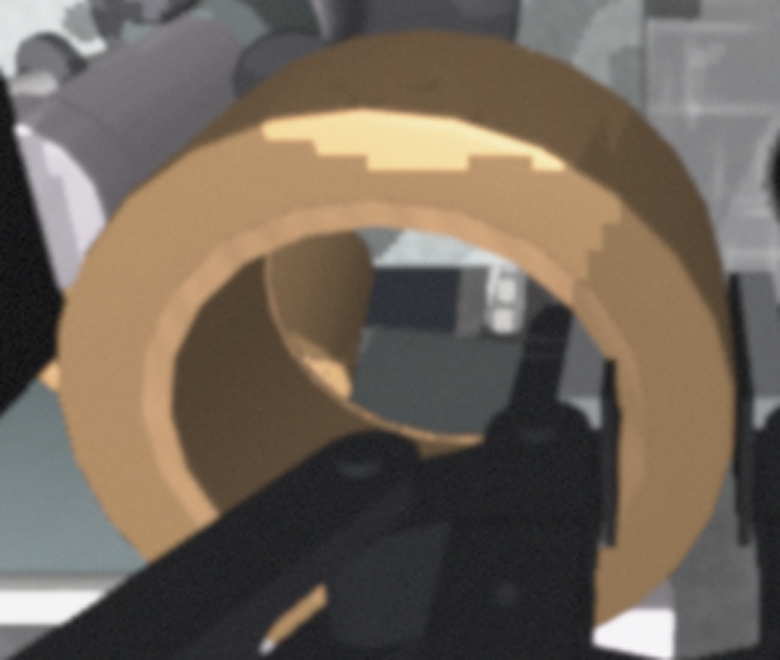

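```bash
python3 -m pendant '[[[0,-0.2,0.1,0],[0,-0.2,0.2,0],[-0.05,-0.05,0.3,0],[-0.1,0,0.3,0],[-0.1,0,0.3,0],[-0.1,0,0.3,0],[-0.1,0,0.2,0],[-0.05,0,0.1,0],[0,0,0,0],[0,0,0,0]]]'
python3 - <<'E'
from h import *
shot('wrist','w16');shot('side','s16',(260,110,380,200),6)
E
```

```text
time: 34.58
tool_pos: [562.3, -147.8, 272.0]
tcp_rot: [176.6, -0.7, -89.6]
ft_force: [0.1, 0.9, -0.8]
finger_gap: 15.2
```

View pics/w16.png

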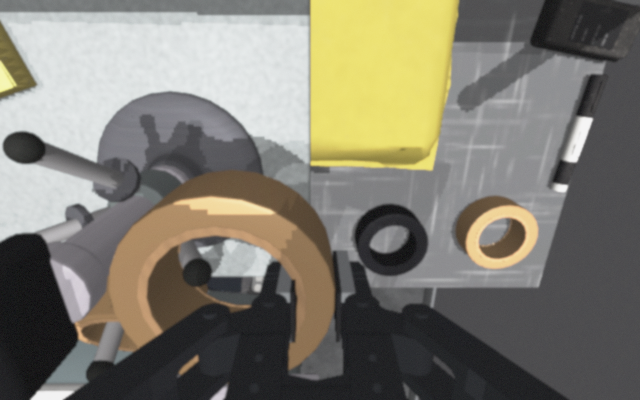

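View pics/s16.png

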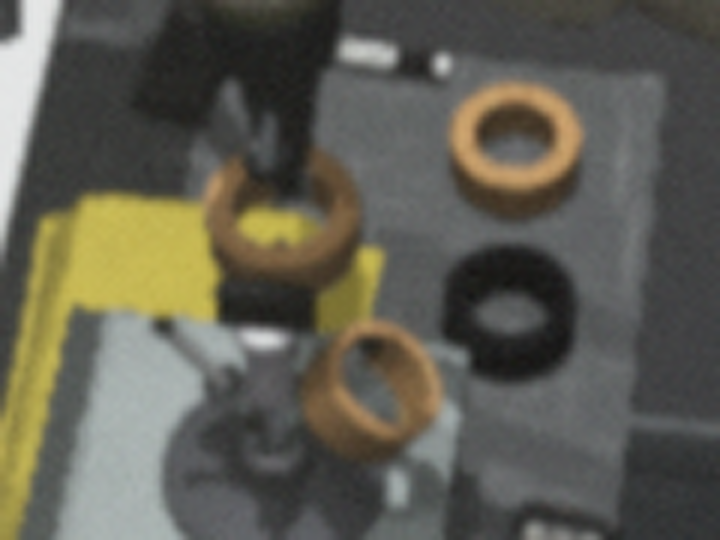

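```bash
python3 -m pendant '[[[-0.1,-0.02,0.1,0],[-0.15,-0.02,0.15,0],[-0.15,0,0.2,0],[-0.15,0,0.15,0],[-0.1,0,0.1,0],[0,0,0,0],[0,0,0,0],[0,0,0,0],[0,0,0,0],[0,0,0,0]]]'
python3 - <<'E'
from h import *
shot('wrist','w17')
E
```

```text
time: 35.52
tool_pos: [562.6, -135.0, 258.0]
tcp_rot: [176.7, -0.9, -89.7]
ft_force: [0.1, -0.5, -1.7]
finger_gap: 15.3
```

View pics/w17.png

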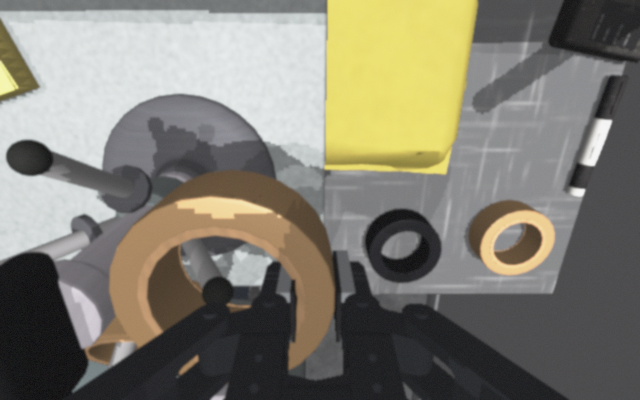

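```bash
python3 -m pendant '[[[0,0,0,0],[0,0,0,0],[0,0,0,0],[0,0,0,0],[0,0,0,0],[0,0,0,0],[0,0,0,0],[0,0,0,0],[0,0,0,0],[0,0,0,0]]]' -0.4
python3 - <<'E'
from h import *
shot('wrist','w18');shot('side','s18',(260,110,380,200),6)
E
```

```text
time: 36.4
tool_pos: [563.2, -134.7, 259.3]
tcp_rot: [176.8, -0.9, -89.7]
ft_force: [0.5, -0.1, -0.5]
finger_gap: 25.5
```

View pics/w18.png

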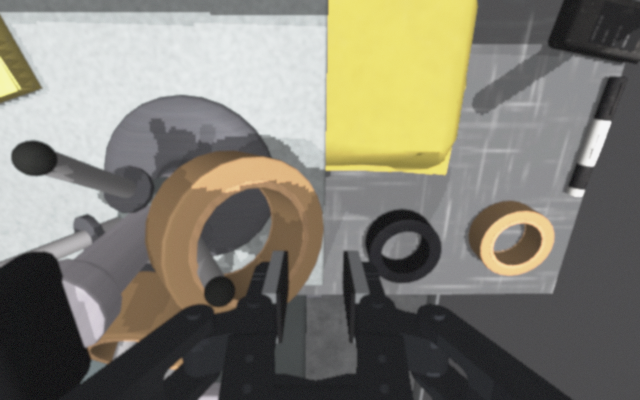

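View pics/s18.png

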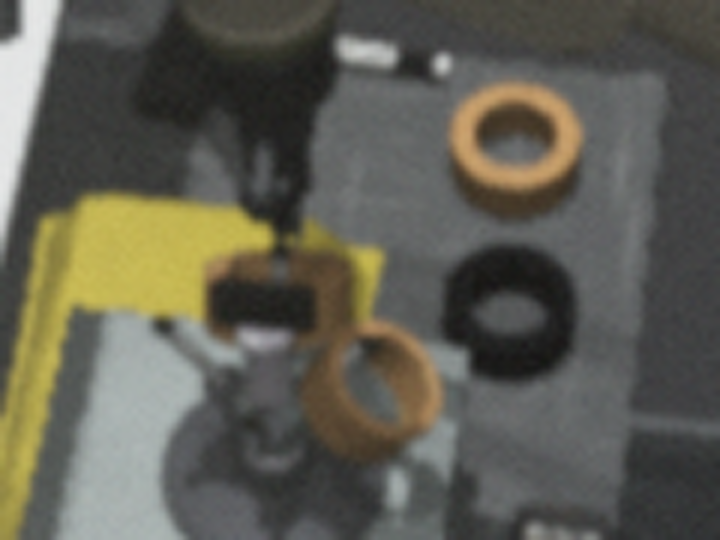

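```bash
python3 -m pendant '[[[0,0,-0.2,0],[0,0,-0.4,0],[0,0,-0.6,0],[0,0,-0.8,0],[0,0,-1,0],[0,0,-0.8,0],[0,0,-0.4,0],[0,0,0,0],[0,0,0,0],[0,0,0,0]]]'
python3 - <<'E'
from h import *
shot('wrist','w19');shot('side','s19',(260,110,380,200),6)
E
```

```text
time: 37.33
tool_pos: [568.4, -133.3, 353.3]
tcp_rot: [177.1, -0.9, -89.7]
ft_force: [0.7, -0.1, 0.8]
finger_gap: 25.6
```

View pics/w19.png

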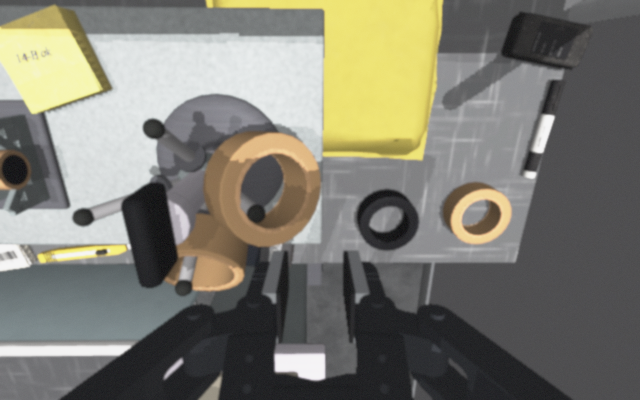

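View pics/s19.png

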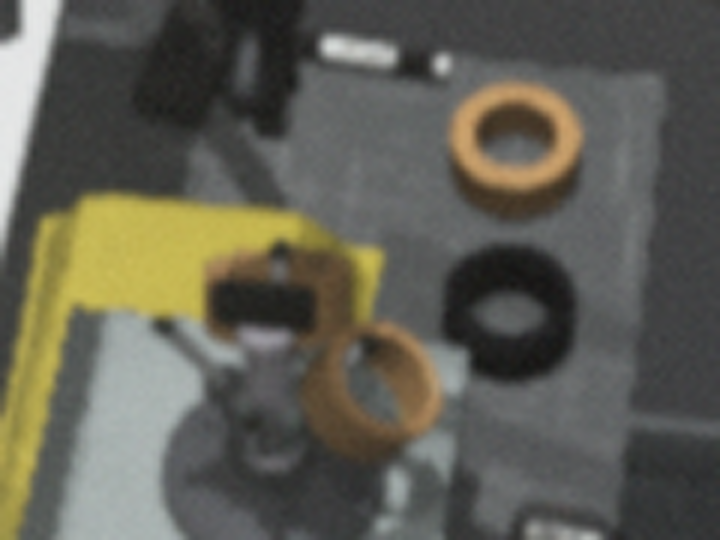

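Run:
```python
from h import *
B=cam('wrist',np.load('pics/w19_T.npy'))
t={'arm1':(256,213),'arm3':(84,217),'arm2':(153,128),'arm0':(183,288)}
Q={n:plane(B,p,277) for n,p in t.items()}
c=np.mean(list(Q.values()),0);print(c.round(1))
for n,q in Q.items(): print(n,q.round(1),np.degrees(np.arctan2(q[1]-c[1],q[0]-c[0])).round(1),np.linalg.norm(q-c).round(1))
az=np.degrees(np.arctan2(Q['arm1'][1]-Q['arm3'][1],Q['arm1'][0]-Q['arm3'][0]));print('arm1 az',az)
o=np.array([np.cos(np.radians(az)),np.sin(np.radians(az)),0]);up=np.array([0,0,1.])
ax=.5*o+.866*up;n=.866*o-.5*up;s=np.cross(ax,n)
im=np.load('pics/w19.npy').copy()
for slide,col in((0,(0,255,0)),(20,(255,0,255))):
    C=np.array([561.5,-34.3,125])+38*o+116*up+slide*ax+25*n
    for f,r in((18,45),(18,30),(-18,45)):
        pts=np.array([proj(B,C+f*ax+r*(np.cos(a)*n+np.sin(a)*s)) for a in np.linspace(0,6.283,60)])
        cv2.polylines(im,[np.round(pts).astype(int)],True,col,1)
save(im,'w19o',(60,100,340,310),2.8)
```

```text
[561.7 -33.8 277. ]
arm1 [563.4 -93.  277. ] -88.4 59.3
arm3 [560.5  24.9 277. ] 91.2 58.7
arm2 [621.3 -32.3 277. ] 1.4 59.6
arm0 [501.8 -34.7 277. ] -179.2 59.9
arm1 az -88.62082716046645
```

View pics/w19o.png

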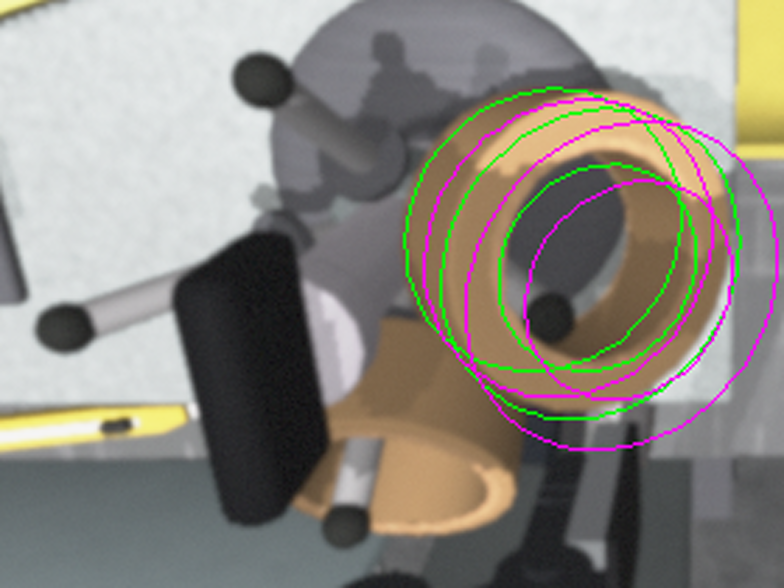

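Roll A is hung home: it matches the projected seat outline, and arm 0 is at −179°. Tape B next, at wrist px (478,212); the black look-alike is at (388,219).

```bash
python3 - <<'E'
from tape import *
tapes('w19')
E
python3 -m pendant '[[[0.6,0.3,0,0],[1,0.5,0,0],[1,0.6,0,0],[1,0.6,0.2,0],[1,0.6,0.3,0],[1,0.6,0.4,0],[1,0.5,0.5,0],[1,0.4,0.5,0],[0.8,0.3,0.5,0],[0.6,0.2,0.3,0]]]' 0
```

```text
w19 px [478. 213.] xy [ 455.8 -380.1] axes [ 87.2 106.7]
w19 px [475. 212.] xy [ 458.2 -375.5] axes [33.5 49.2]
w19 px [248. 205.] xy [459.3 -36. ] axes [151.1 306.8]
w19 px [261. 190.] xy [491.9 -61.3] axes [ 58.8 108.7]
time: 38.27
tool_pos: [463.7, -323.6, 296.2]
tcp_rot: [176.3, -0.6, -89.4]
ft_force: [0.7, -0.3, -0.6]
finger_gap: 42.6
```

```bash
python3 -m pendant '[[[0.3,-0.1,0.3,0],[0.4,-0.1,0.8,0],[0.2,0,1,0],[0.1,0,1,0],[0,0,1,0],[0,0,0.8,0],[0,0,0.5,0],[0,0,0.2,0],[0,0,0,0],[0,0,0,0]]]'
python3 - <<'E'
from tape import *
shot('wrist','w20'); tapes('w20')
E
```

```text
time: 39.1
tool_pos: [453.7, -348.7, 172.0]
tcp_rot: [175.8, -0.3, -89.7]
ft_force: [0.2, -0.5, 0.5]
finger_gap: 42.6
w20 px [357. 173.] xy [ 453.2 -383.9] axes [87.9 94. ]
w20 px [359. 174.] xy [ 453.1 -386. ] axes [73.2 84.5]
```

View pics/w20.png

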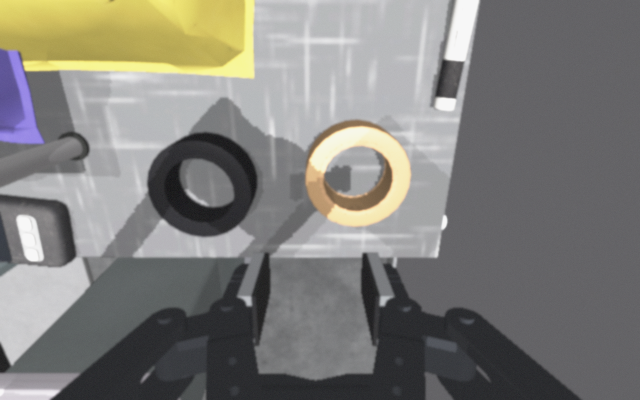

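```bash
python3 -m pendant '[[[0,-0.3,0.2,0],[-0.05,-0.3,0.5,0],[0,0,0.8,0],[0,0,0.8,0],[0,0,0.8,0],[0,0,0.8,0],[0,0,0.8,0],[0,0,0.5,0],[0,0,0.2,0],[0,0,0,0]]]'
python3 - <<'E'
from h import *
shot('wrist','w21')
E
```

```text
time: 39.98
tool_pos: [468.5, -351.1, 63.5]
tcp_rot: [176.6, -0.9, -89.6]
ft_force: [-0.7, 0.4, 1.0]
finger_gap: 42.5
```

View pics/w21.png

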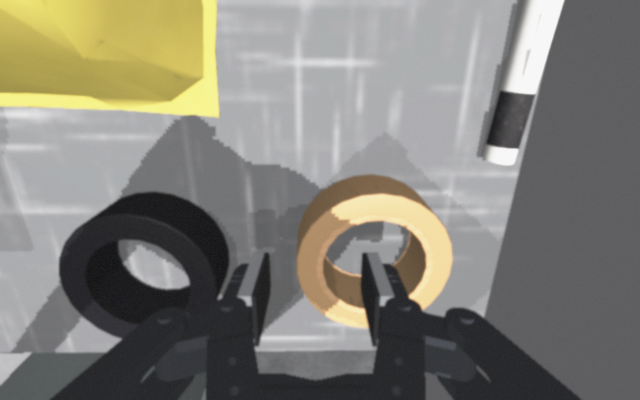

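```bash
python3 -m pendant '[[[-0.1,0.25,0.1,0],[-0.1,0.25,0.2,0],[0,0.05,0.4,0],[0,0,0.5,0],[0,0,0.5,0],[0,0,0.4,0],[0,0,0.2,0],[0,0,0.1,0],[0,0,0,0],[0,0,0,0]]]'
```

```text
time: 40.87
tool_pos: [455.3, -349.4, 14.9]
tcp_rot: [176.8, -1.1, -89.6]
ft_force: [-0.2, 0.4, 0.6]
finger_gap: 42.9
```

Straddling the wall as planned; lowering the last bit and closing.

```bash
python3 -m pendant '[[[-0.08,0.06,0.15,0],[0,0,0.12,0],[0,0,0.05,0],[0,0,0,0],[0,0,0,0],[0,0,0,0],[0,0,0,0],[0,0,0,0],[0,0,0,0],[0,0,0,0]]]' -1 40;  python3 -m pendant '[[[0,0,0,0],[0,0,0,0],[0,0,0,0],[0,0,-0.2,0],[0,0,-0.4,0],[0,0,-0.8,0],[0,0,-1,0],[0,0,-1,0],[0,0,-1,0],[0,0,-1,0]]]'
python3 - <<'E'
from h import *
shot('wrist','w22')
E
```

```text
time: 41.7
tool_pos: [455.1, -348.7, 10.3]
tcp_rot: [177.0, -1.2, -89.6]
ft_force: [0.1, -0.2, 0.3]
finger_gap: 15.7
time: 42.53
tool_pos: [457.1, -343.0, 118.3]
tcp_rot: [176.4, -0.7, -89.6]
ft_force: [0.5, -0.5, -1.1]
finger_gap: 15.7
```

View pics/w22.png

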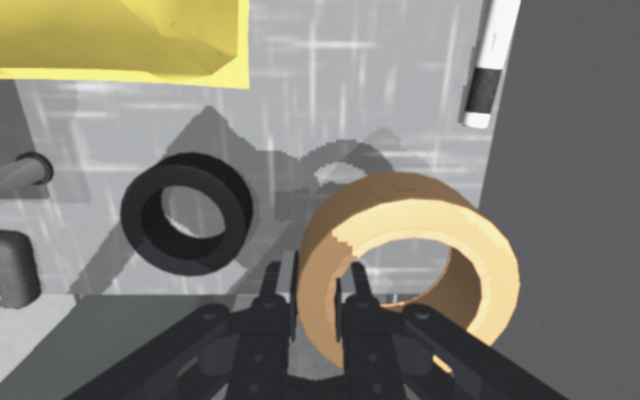

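```bash
python3 -m pendant '[[[0,0,-0.6,0],[0,0,-1,0],[0,0,-1,0],[0,0,-1,0],[0,-0.2,-1,0],[0,-0.3,-1,0],[0,-0.3,-1,0],[0,-0.3,-1,0],[0,-0.3,-1,0],[-0.3,-0.3,-1,0]]]'; python3 -m pendant '[[[-0.6,-0.3,-1,0],[-1,-0.3,-1,0],[-1,-0.3,-0.6,0],[-1,-0.3,0,0],[-1,-0.3,0,0],[-1,-0.2,0,0],[-1,-0.2,0,0],[-1,-0.2,0,0],[-1,-0.2,0,0],[-1,-0.2,0,0]]]'
```

```text
time: 43.42
tool_pos: [503.0, -334.0, 324.6]
tcp_rot: [176.7, -1.0, -89.7]
ft_force: [1.0, -0.6, -1.3]
finger_gap: 15.8
time: 44.25
tool_pos: [557.9, -135.9, 384.5]
tcp_rot: [177.6, -1.5, -90.0]
ft_force: [0.7, -0.7, -0.9]
finger_gap: 15.8
```

```bash
python3 -m pendant '[[[-1,-0.1,-0.1,0],[-1,-0.1,-0.1,0],[-1,-0.1,-0.1,0],[-1,-0.05,-0.1,0],[-1,-0.05,0,0],[-1,-0.05,0,0],[-1,-0.05,0,0],[-1,0,0,0],[-1,0,0,0],[-1,0,0,0]]]'; python3 -m pendant '[[[-0.5,0,0,0],[-0.2,0,0,0],[0,0,0.2,0],[0,0,0.3,0],[0,0,0.3,0],[0,0,0.2,0],[0,0,0,0],[0,0,0,0],[0,0,0,0],[0,0,0,0]]]'
python3 - <<'E'
from h import *
shot('wrist','w23')
E
```

```text
time: 45.08
tool_pos: [566.8, 75.2, 391.2]
tcp_rot: [177.9, -1.5, -90.0]
ft_force: [-0.5, 0.3, -2.3]
finger_gap: 15.9
time: 45.92
tool_pos: [565.4, 88.1, 368.6]
tcp_rot: [177.8, -1.5, -90.0]
ft_force: [0.5, 1.0, -1.6]
finger_gap: 15.9
```

View pics/w23.png

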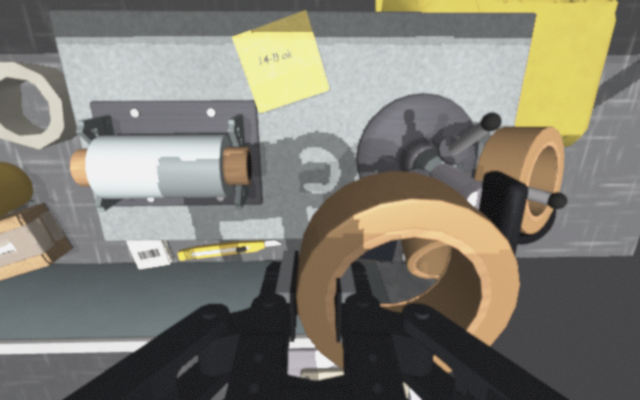

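```bash
python3 -m pendant '[[[0.1,0.05,0.2,0],[0.1,0.05,0.4,0],[0.05,0,0.6,0],[0,0,0.6,0],[0,0,0.4,0],[0,0,0.2,0],[0,0,0,0],[0,0,0,0],[0,0,0,0],[0,0,0,0]]]'
python3 - <<'E'
from h import *
shot('wrist','w24')
E
```

```text
time: 46.8
tool_pos: [560.4, 81.1, 314.3]
tcp_rot: [177.7, -1.5, -90.0]
ft_force: [0.2, 0.4, -1.3]
finger_gap: 16.2
```

View pics/w24.png

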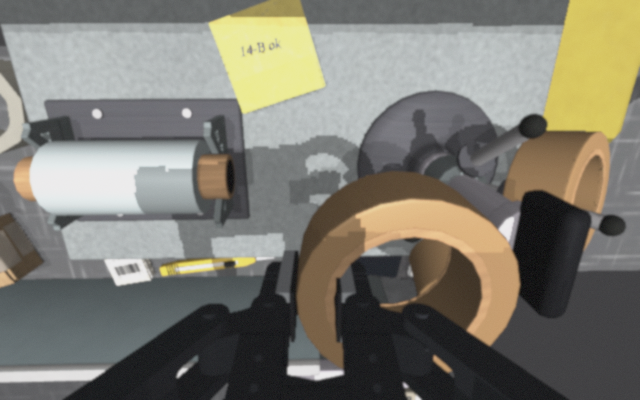

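```bash
python3 -m pendant '[[[0,-0.04,0.2,0],[0,-0.03,0.3,0],[0,0,0.4,0],[0.05,0,0.4,0],[0.05,0,0.3,0],[0.05,0,0.1,0],[0,0,0,0],[0,0,0,0],[0,0,0,0],[0,0,0,0]]]'
python3 - <<'E'
from h import *
shot('wrist','w25')
E
```

```text
time: 47.68
tool_pos: [560.9, 76.7, 277.2]
tcp_rot: [177.8, -1.5, -90.0]
ft_force: [-0.0, -0.9, -1.1]
finger_gap: 15.9
```

View pics/w25.png

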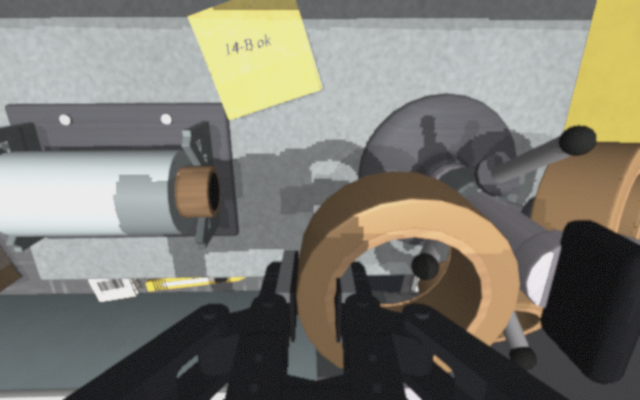

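Ball of arm 3 is in the hole at (425,265). I'll continue along the rod and then release.

```bash
python3 -m pendant '[[[0.05,0,0.12,0],[0.1,0,0.2,0],[0.1,0,0.2,0],[0.1,0,0.2,0],[0.08,0,0.15,0],[0,0,0,0],[0,0,0,0],[0,0,0,0],[0,0,0,0],[0,0,0,0]]]'
```

```text
time: 48.57
tool_pos: [560.5, 66.5, 258.9]
tcp_rot: [177.8, -1.5, -90.0]
ft_force: [-0.3, 0.2, -2.2]
finger_gap: 15.7
```

```bash
python3 -m pendant '[[[0,0,0,0],[0,0,0,0],[0,0,0,0],[0,0,0,0],[0,0,0,0],[0,0,0,0],[0,0,0,0],[0,0,0,0],[0,0,0,0],[0,0,0,0]]]' -0.4; python3 -m pendant '[[[0,0,-0.2,0],[0,0,-0.4,0],[0,0,-0.6,0],[0,0,-0.8,0],[0,0,-1,0],[0,0,-0.8,0],[0,0,-0.4,0],[0,0,0,0],[0,0,0,0],[0,0,0,0]]]'
python3 - <<'E'
from h import *
shot('wrist','w26');shot('side','s26',(260,110,380,200),6)
E
```

```text
time: 49.4
tool_pos: [561.5, 66.8, 261.0]
tcp_rot: [178.1, -1.5, -90.0]
ft_force: [0.1, 1.0, -0.0]
finger_gap: 25.5
time: 50.23
tool_pos: [564.8, 69.3, 355.1]
tcp_rot: [178.3, -1.5, -90.0]
ft_force: [0.4, -0.6, 0.5]
finger_gap: 25.6
```

View pics/w26.png

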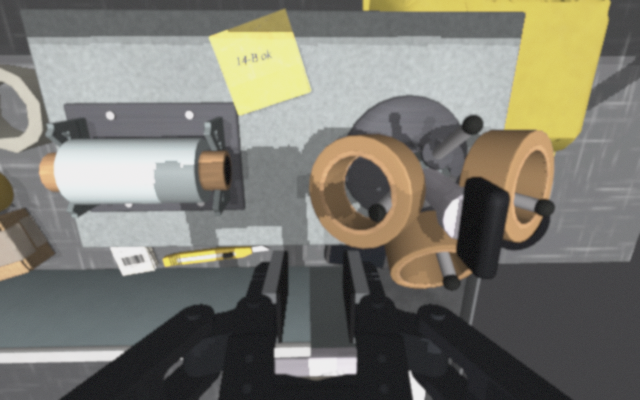

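View pics/s26.png

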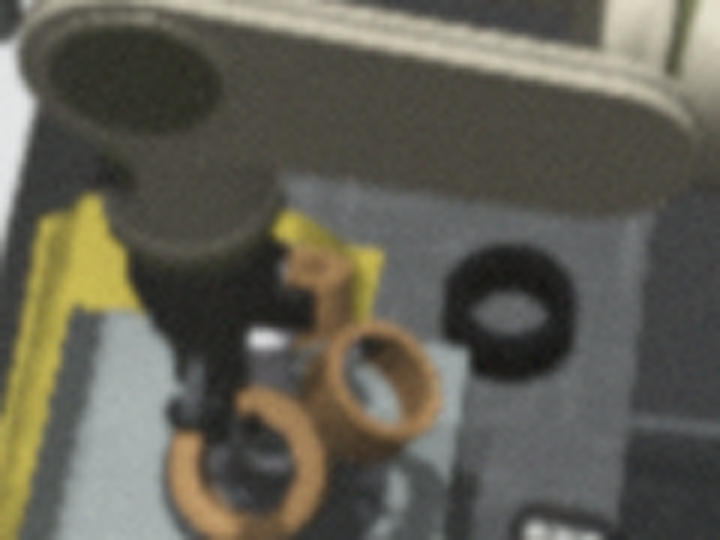

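```bash
python3 -m pendant '[[[-0.3,0,-0.5,0],[-0.6,0,-0.8,0],[-0.8,0,-0.8,0],[-0.8,0.2,-0.5,0],[-0.8,0.4,0,0],[-0.8,0.6,0,0],[-0.5,0.6,0,0],[-0.2,0.4,0,0],[0,0,0,0],[0,0,0,0]]]'
python3 - <<'E'
from h import *
shot('wrist','w27'); sd,S=shot('side','s27'); tp,Tp=shot('top','t27')
def draw(im,B,off=(20,0),Q=None):
    im=im.copy()
    for az in (-88.6,91.4):
        o=np.array([np.cos(np.radians(az)),np.sin(np.radians(az)),0]);up=np.array([0,0,1.])
        ax=.5*o+.866*up;n=.866*o-.5*up;s=np.cross(ax,n)
        C=np.array([561.7,-33.8,125])+38*o+116*up+25*n
        for f,r in((18,45),(18,30),(-18,45)):
            pts=np.array([proj(B,C+f*ax+r*(np.cos(a)*n+np.sin(a)*s)) for a in np.linspace(0,6.283,60)])
            cv2.polylines(im,[np.round(pts*4).astype(int)],True,(0,255,0),1,shift=2)
    return im
im=np.load('pics/w26.npy');B=cam('wrist',np.load('pics/w26_T.npy'))
t={'arm1':(546,208),'arm3':(376,212),'arm2':(473,125),'arm0':(451,283)}
for n,p in t.items():
    q=plane(B,p,277);print(n,q.round(1),np.degrees(np.arctan2(q[1]+33.8,q[0]-561.7)).round(1))
save(draw(im,B),'w26o',(290,90,570,300),2.8)
big=cv2.resize(sd,None,fx=1,fy=1)
save(draw(sd,S),'s27o',(260,110,380,200),6)
save(sd,'s27c',(230,110,380,330),2.7)
E
```

```text
time: 51.17
tool_pos: [517.4, 172.4, 403.7]
tcp_rot: [177.4, -1.6, -90.0]
ft_force: [0.4, -0.3, 0.0]
finger_gap: 25.6
arm1 [562.6 -95.5 277. ] -89.2
arm3 [560.9  25.3 277. ] 90.8
arm2 [620.7 -33.7 277. ] 0.1
arm0 [501.5 -36.1 277. ] -177.8
```

View pics/w26o.png

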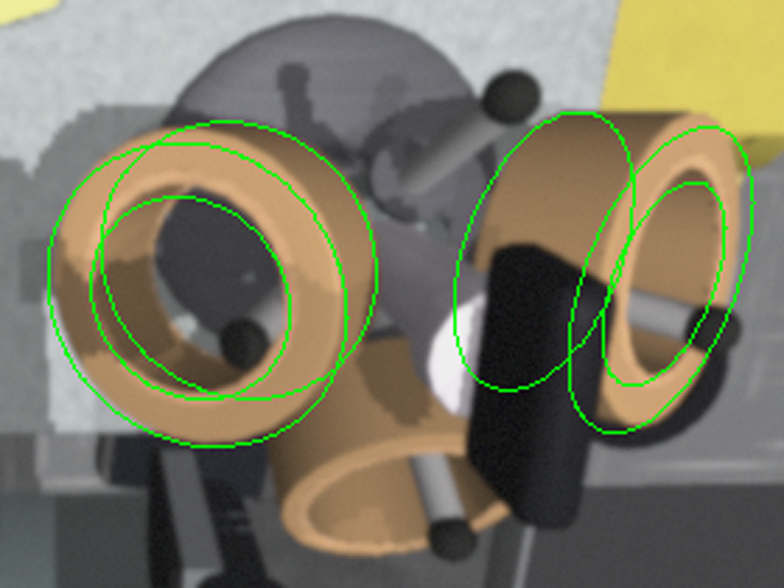

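View pics/s27c.png

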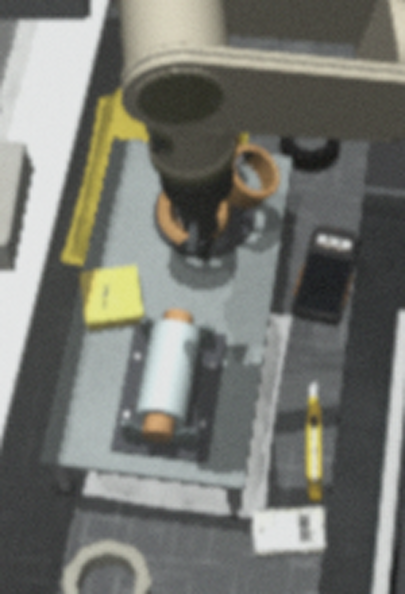

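View pics/t27.png

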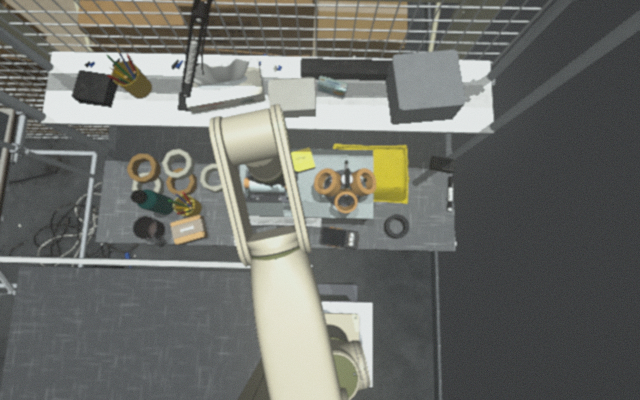

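View pics/w27.png

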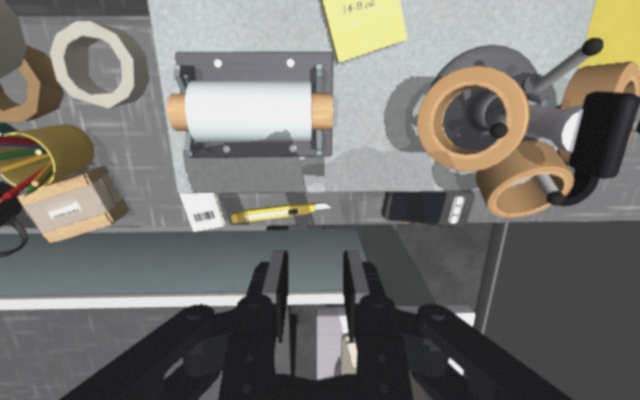

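Run:
```python
from h import *
g=lambda n:cam('wrist',np.load(f'pics/{n}_T.npy'))
w19,w26,w27=g('w19'),g('w26'),g('w27');Tp=cam('top')
o1=np.array([561.7,-33.8-59.6,125+103.5]);o3=np.array([561.7,-33.8+59.6,228.5])
for n,P in(('arm1',o1),('arm3',o3)):
    print(n,'expected proj',[proj(k,P).round(1) for k in (w19,w26,w27,Tp)])
im=np.load('pics/t27.npy');save(im,'t27z',(300,150,400,225),7)
save(np.load('pics/w27.npy'),'w27z',(410,30,640,230),3.4)
```

```text
arm1 expected proj [array([265.1, 191.2]), array([505. , 187.8]), array([595.5, 119.6]), array([362.6, 182.8])]
arm3 expected proj [array([119.1, 191.2]), array([364.1, 189. ]), array([469.3, 120.2]), array([326.9, 182. ])]
```

View pics/t27z.png

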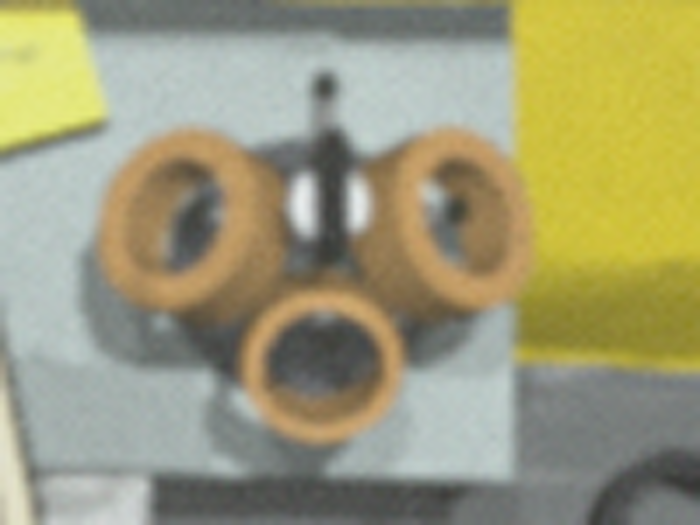

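View pics/w27z.png

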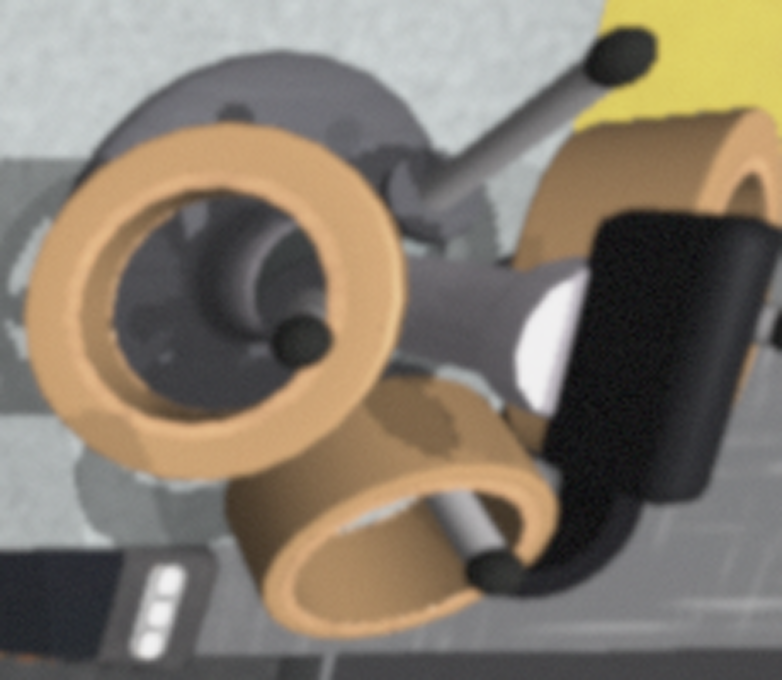

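Run:
```python
from h import *
g=lambda n:cam('wrist',np.load(f'pics/{n}_T.npy'))
w19,w26,w27=g('w19'),g('w26'),g('w27');Tp=cam('top')
for n,P,ks,us in(('arm3',(561.7,4.2,241),(w26,w27),((366.4,191.4),(473.2,118.5))),('arm1',(561.7,-71.8,241),(w19,Tp),((262.1,189.6),(363.5,181.9)))):
    p,e=tri(ks,us);print(n,p.round(1),np.round(e,1),'dist to seat',np.linalg.norm(p-P).round(1))
```

```text
arm3 [563.5  26.  237.4] [1. 1.] dist to seat 22.2
arm1 [564.4 -93.8 234.9] [2.1 2.1] dist to seat 23.0
```

Run:
```python
from h import *
B=cam('wrist',np.load('pics/w27_T.npy'))
for s in(82,-82): print(proj(B,(565,231.3+s,177)).round(0))
print(hand_in(),sense()['time'])
```

```text
[174. 111.]
[332. 111.]
the job is handed in; nothing more can be done
the job is handed in; nothing more can be done
```

The job is handed in at about 51 s of the 210 s allowed. It reported no verdict, so the results below come from my own checks.

- **Film roll:** I gripped it near its top and tipped it over the cradle's left (+y) cheek into both notches. The core and film ends lie within about 1 px of where the seated pose projects. A last look just before handing in put the core ends where they should be, at px (174,111) and (332,111).
- **Tree:** I turned it about 126° by the wing grip. Arm 0 now points to within about 2° of straight front.
- **Tape rolls:** Only two tan rolls were on the bench; the third was absent and I left the black look-alike alone. The one from (594,−351) hangs on arm 1 and the one from (453,−384) on arm 3. Their triangulated centres are 23 mm and 22 mm from the seat points, against a limit of 34 mm.
- **Other things:** In the last pictures the carton, pens, tags, cutter and terminal look undisturbed. I did not measure their positions. The gripper hung free of everything, with no contact force.

**Disagreements:** The tree axis came out about 3 mm different in the first top and side view than in the wrist view, and I used the wrist value. The hung rolls' tilt differs slightly from the ideal outline, by a few millimetres. The tool kept a small tilt of 1–4°, which I allowed for.

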